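# Refit the sharpened iron in a bench plane

### The job

Put the sharpened plane iron back into the bench plane: take it off the strop block and lay it flat on the plane's sloping bed, cutting edge down in the mouth, with the small hole in the iron dropped over the adjuster's pin. Feel for the pin without forcing it, keep hold of the iron until it lies flat all along the bed, then let go and leave it resting there; leave the other things on the bench where they are.

Things in the scene. Friction and masses are not known exactly. Their poses are not given: they have to be found in the camera images.
- iron_center (a point): Centre (half-way up) of the loose plane iron, cap iron screwed on top, bevel below: steel, 160 mm long, 50 wide, 6 thick (top 28 mm only 3.6), 0.32 kg +-20 %. Starts level on the strop block, right way up. x along it from cutting edge (-80 mm) to top end (+80), y across, z out of its upper face; underside 3 mm below. Sides parallel; grip x = +12 to +30 mm: once in the bed fingers fit only there.
- iron_hole (a point): Centre, at the underside, of the hole for the adjuster's pin: rectangular, right through the iron, 9 mm along x by 10 mm across, on the centre line 2 mm from iron_center towards the top end. Nearer the edge, from 51 to 17 mm before this point, a slot 15 mm wide clears the lever-cap screw. Axes as iron_center.
- iron_edge (a point): Point on the iron's underside, on its centre line, 70 mm from iron_center towards the cutting edge (10 mm short of the edge). Axes as iron_center.
- iron_top (a point): Point on the iron's underside, on its centre line, 75 mm from iron_center towards the top end. Axes as iron_center.
- frog: The plane's bed (fixed). Origin on its surface, centre line, lower end, at the mouth. x up its slope to the heel, y across, z square out of it: the bed slopes 37 deg, z leans 37 deg from vertical to the toe. Bears from x = 6 to 96 mm, 42 mm wide. Seated, the iron's axes are parallel to these, underside at z = 0. Beside the bed at x = 75 to 130 mm is 20 mm of free depth under z = 0 for fingertips.
- pin_track (a point): Middle of the adjuster pin's travel: on the bed surface, centre line, x = 84 mm up the bed; axes as frog. The pin (6 mm thick, 5 mm proud of the bed) stands up to 8 mm up or down the slope from here, elsewhere each time and not measured: feel for it. Off the hole the iron rides 5 mm high on it; over it the iron drops flat. It will not shift. Let go, the iron slides down up to 3 mm onto the pin and stays.
- cap_screw (a point): Top of the lever-cap screw: head 10 mm across, 12 mm out of the bed at x = 50 mm on its centre line; it must pass through the iron's slot. Axes as frog.
- plane: Cast-iron bench plane, fixed, 250 mm long, 62 wide; its toe, propped on a batten, to the robot's right (-y) within 20 deg. Origin on the bench 110 mm from the heel's end, x level to the heel. Side walls beside the bed's lower 60 mm: 54 mm apart, to 45 mm over the sole. Front knob 36 mm across, 68 mm over the sole, 55 mm before the mouth. Rear handle 24 mm thick, top 101 mm over the bench, wholly below the line of the bed.
- strop: Strop block, a leather-faced pine stick that does not move; the iron lies along it, within 16 mm of its middle. 220 mm long (x), 38 mm wide (y), 22 mm high, so the iron overhangs 6 mm at each side. Origin at the centre of its underside, on the bench.
- lever_cap: Lever cap of the plane, cast aluminium, loose, 140 mm by 46 mm, 22 mm high, lying flat; origin at the middle of its underside. Not needed yet: leave it where it is.
- chalk_reel: Yellow plastic chalk-line reel, loose, 145 mm by 72 mm, 50 mm high with its crank; origin under its drum's centre. Leave it where it is.
- coaster: White ceramic coaster, loose, 100 mm across, 8 mm thick; origin at the centre of its underside. Leave it where it is.
- file: Steel file with a wooden handle, loose, 312 mm long, 26 mm high at the handle; origin under the joint of blade and handle, x towards the tip. Leave it where it is.
There are look-alikes about, which are no part of the job. What is meant by the part that bears iron_center is not red or yellow, and is the smaller of those in its own colour.

How it is judged:
By the outcome, as a careful person would: the job done as asked, in the order asked, and still so for the second after the job is handed in, with the robot touching nothing.
It also fails if it takes over 58 s, if anything falls off the work surface, if the arm or the gripper's body presses on something with over 40 N, if the wrist force passes 120 N, or if a joint passes its speed limit or range.

### The arm

A 6-joint arm with a two-finger parallel gripper is mounted at the origin on the work surface. World frame = base frame: x ahead of the robot, y to its left, z up, the work surface at z = 0. Lengths are in m, angles in rad, forces in N, time in s.
With the tool pointing down it reaches from about 0.325 to 0.85 m from the base axis. Payload 15.5 kg.
Tool frame: the origin (TCP) lies at the very end of the fingers, on their centre line; the grasp point (between the pads) lies 19 mm behind it; z points along the fingers, y is the direction in which the jaws open and shut (so a half turn about z gives the same grasp; the last joint's range is limited). The gripper opens to 91 mm and grips with 3 to 60 N. Pads are 32 mm wide; open, the fingers measure 118 mm over their backs; the gripper's body (76 mm by 178 mm) begins 60 mm behind the grasp point.
Start: joints at [1.185, 0.494, 1.345, -0, 1.302, -0.096], TCP at [0.179, 0.599, 0.185] pointing down, gripper open.
Joint ranges: [-2.91, 2.91], [-0.82, 2.16], [0.22, 2.67], [-1.22, 4.37], [0.12, 2.79], [-3.08, 3.08]. Speed limits (rad/s): [1.89, 1.89, 2.57, 3.01, 3.01, 3.01].

### API

Orientations are given as a rotation vector (axis times angle).
In Python, from workcell import * gives the robot as it stands.
- The arm moves only by the tool arm_command, never from a script. Its argument "rows" is a list of rows, each an object of numbers: "wx", "wy", "wz": the turn, a rotation vector about the tool's x, y, z in rad; "dx", "dy", "dz": the shift along the tool's x, y, z in units of 50 mm (1.0 is 50 mm); "gripper": the finger opening in mm, from 0 to 91.2. A call has exactly 5 rows; each row shifts and turns the commanded pose from where the row before left it, along the tool's axes as they then stand; what a row does not reach is not made up. A row lasts 1/8 s, in which the tool goes at most 62.5 mm and 10.7 degrees, less where a joint would pass 70% of its speed; a pose out of reach is approached as far as the arm can. A call is refused whole if a number of a shift passes 1 or a number of a turn 0.188, either way. A call with a gripper value outside its range is refused whole. The fingers move at their own pace and stop on an object; "grip_force" is the grip in N (left out, the last holds). Time passes only in rows, so rows that do not move let the fingers close, or fill a call up. It gives the time, the measured TCP pose, the force and the opening at its end, in the units of the state.
- observe(): the state, without advancing time (a new reading comes with each control period).
- snapshot(name): name is "side" or "top"; returns a dict with "image" (420x560x3 uint8, red, green, blue), "z_map" (420x560 float32, m along the optical axis (not along the pixel's ray), 0 where there is no reading), "fx", "fy", "cx", "cy" (pixels), "D" ([k1, k2, p1, p2, k3] as OpenCV has them; the pictures are not rectified), "extrinsics" (4x4, takes a point from camera to world coordinates). Camera axes: x right, y up, looking along -z (the intrinsics and any distortion apply to the point x, -y, -z); pixel columns grow to the right and rows downward; lengths in m; the calibration is good to about 2 mm. A picture is of the moment at which its call begins.
- job_done(): hands the job in, once; it reports no verdict.
The state is a dict: "t": time; "qpos": joint angles; "joint_vel": joint speeds; "joint_torque": joint torques, N m; "position": TCP position; "ee_rot": TCP orientation; "force": force on the tool from outside, world axes, zero at the start; "torque": the same for the moment, N m; "opening": finger opening in m.
Only numpy, scipy, OpenCV 4.12 (cv2) and the standard library are available. Lean on these libraries where they do the work, as an engineer would, in place of code of your own. Each camera call takes 0.05 s, during which the arm holds its last target. There are 200 camera calls.

## Working session

There is one attempt and no reset: what is moved stays moved. The work goes in short steps, Python scripts to look and compute and a tool call to move; the robot and the scene stay as the last step left them, time stands still between calls to the robot, and variables do not carry over. Pictures are saved under pics/ and viewed, about 8 in all and at most 12, crops included, and the job is handed in when it is done.

Besides the shell and the picture viewer there is one more tool, called after ">>>" by a JSON object that holds its "fn" and its "kwargs", one argument or row to a line. arm_command: Moves the arm, as the interface text tells. Its arguments: {"type":"object","properties":{"rows":{"type":"array"},"grip_force":{"type":"number"}},"required":["rows"]}

```bash
mkdir -p pics; ls; python3 - <<'E'
from workcell import *
import cv2,numpy as np,pickle
print(observe())
for n in("top","side"):
    s=snapshot(n); pickle.dump(s,open(n+".pkl","wb"))
    print(n,s["fx"],s["fy"],s["cx"],s["cy"],s["D"],np.round(s["extrinsics"],4).tolist())
    cv2.imwrite(f"pics/{n}0.png",cv2.resize(s["image"][:,:,::-1],(800,600),interpolation=cv2.INTER_CUBIC))
E
```

```text
pics
{'t': 0.0, 'qpos': array([ 1.18552364e+00,  4.94176269e-01,  1.34612758e+00, -1.13715805e-05,
        1.30251430e+00, -9.54838904e-02]), 'joint_vel': array([ 0.00102802,  0.00179766,  0.00146416, -0.00215316,  0.00033767,
       -0.00085477]), 'joint_torque': array([ 3.18377097e-03, -8.78807116e+01, -3.81851828e+01,  7.09220697e-02,
        5.33518090e-02, -1.10077683e-04]), 'position': array([0.17842646, 0.59855189, 0.1840438 ]), 'ee_rot': array([-4.53562720e-01, -3.10839438e+00,  1.87358118e-03]), 'force': array([ 0.43680515, -0.21153512,  1.16192792]), 'torque': array([-0.0132125 , -0.00598635, -0.05142151]), 'opening': 0.09082521505604986}
top 412.2499044902914 412.2499044902914 278.45288372602397 213.00876130536724 [-0.00314931  0.          0.          0.          0.        ] [[-0.008, 0.9926, -0.1208, 0.3333], [-0.9999, -0.0093, -0.0102, 0.0051], [-0.0112, 0.1207, 0.9926, 1.1975], [0.0, 0.0, 0.0, 1.0]]
side 528.01511770334 528.01511770334 288.109242629053 207.26098856729567 [-0.0888677  0.         0.         0.         0.       ] [[0.8064, 0.2902, -0.5153, -0.2582], [-0.5911, 0.4224, -0.6871, -0.9872], [0.0183, 0.8587, 0.5121, 0.7914], [0.0, 0.0, 0.0, 1.0]]
```

View pics/top0.png

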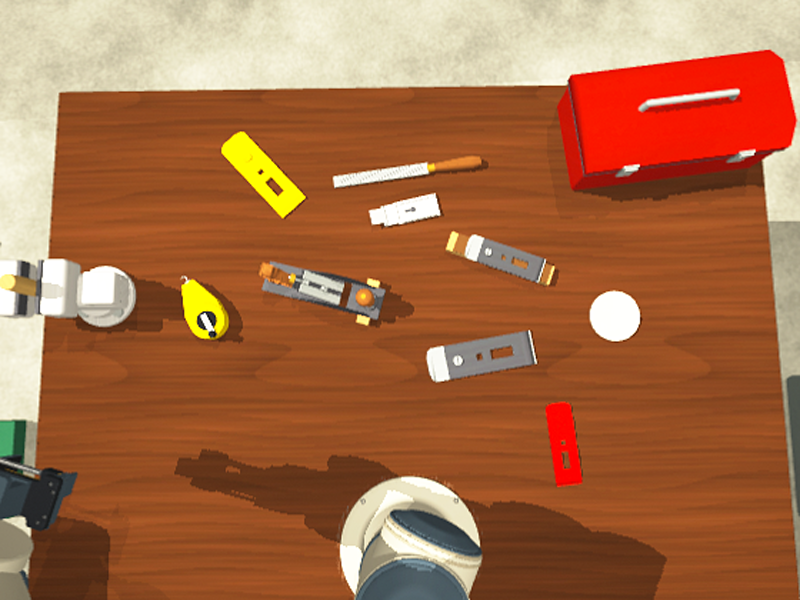

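View pics/side0.png

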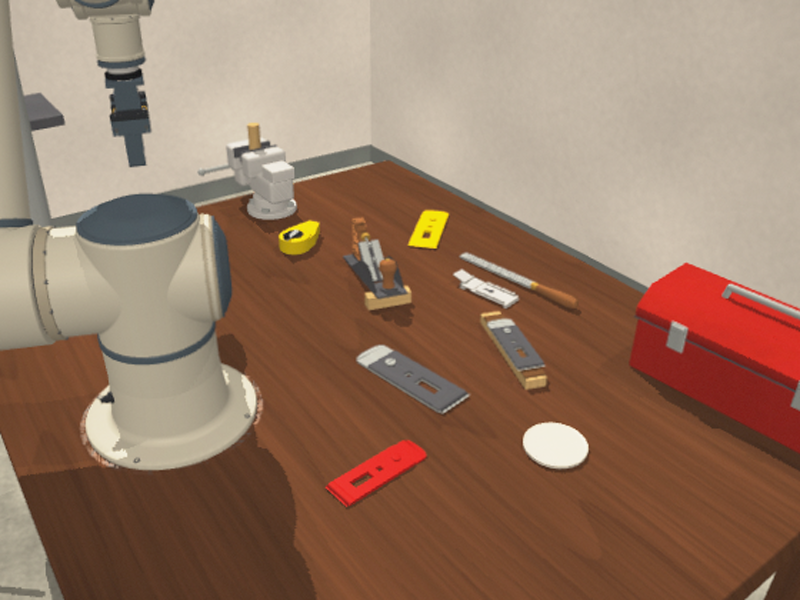

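The candidates in the top view (800x600) are:
- grey iron on the strop stick, about (500,258)
- larger grey iron, about (480,357)
- red iron, (563,444)
- yellow iron, (262,175)

The one on the strop fits: it is grey, the smaller of the two greys, and lies on the strop. Its slot faces right, so the edge end is to the right. The plane is at about (325,290), with its knob and toe to the right. I'll confirm with one enlarged crop and measure.

```bash
cat > h.py <<'E'
import numpy as np,cv2,pickle
from scipy.spatial.transform import Rotation as R
def K(s): return np.array([[s["fx"],0,s["cx"]],[0,s["fy"],s["cy"]],[0,0,1.]])
def rays(s,uv):
    n=cv2.undistortPoints(np.array(uv,float).reshape(-1,1,2),K(s),np.array(s["D"],float)).reshape(-1,2)
    return np.c_[n[:,0],-n[:,1],-np.ones(len(n))]
def cloud(s,uv):
    uv=np.array(uv); z=s["z_map"][uv[:,1],uv[:,0]]
    E=s["extrinsics"]; return (rays(s,uv)*z[:,None])@E[:3,:3].T+E[:3,3]
def onz(s,uv,h):
    E=s["extrinsics"]; d=rays(s,uv)@E[:3,:3].T; return E[:3,3]+d*((h-E[2,3])/d[:,2])[:,None]
def proj(s,P):
    E=s["extrinsics"]; c=(np.atleast_2d(P)-E[:3,3])@E[:3,:3]; c=c*[1,-1,-1]
    return cv2.projectPoints(c,np.zeros(3),np.zeros(3),K(s),np.array(s["D"],float))[0].reshape(-1,2)
def grid(s):
    v,u=np.mgrid[0:420,0:560]; uv=np.c_[u.ravel(),v.ravel()]
    P=cloud(s,uv).reshape(420,560,3); return P
E
python3 - <<'E'
from h import *
t=pickle.load(open("top.pkl","rb"));s=pickle.load(open("side.pkl","rb"))
def crop(s,a,w,h): x0,y0,x1,y1=[int(v*.7) for v in a]; return cv2.resize(s["image"][y0:y1,x0:x1,::-1],(w,h),interpolation=cv2.INTER_CUBIC)
A=crop(t,(435,215,565,295),400,246); B=crop(t,(250,250,400,340),400,240)
C=crop(s,(465,300,565,400),300,300); D=crop(s,(325,200,425,320),300,360)
im=np.zeros((600,800,3),np.uint8); im[:246,:400]=A; im[246:486,:400]=B; im[:300,420:720]=C; im[300:600,420:720]=D[:300]
cv2.imwrite("pics/crop1.png",im)
for n,S,ir,pl in(("top",t,(435,215,565,295),(250,250,400,340)),("side",s,(465,300,565,400),(325,200,425,320))):
    P=grid(S)
    for nm,a in(("iron",ir),("plane",pl)):
        x0,y0,x1,y1=[int(v*.7) for v in a]; q=P[y0:y1,x0:x1].reshape(-1,3); c=S["image"][y0:y1,x0:x1].reshape(-1,3)
        m=q[:,2]>(.024 if nm=="iron" else .012); q=q[m]
        print(n,nm,len(q),np.round(q.min(0),4),np.round(q.max(0),4),np.round(np.median(q,0),4))
        r=cv2.minAreaRect((q[:,:2]*1000).astype(np.float32)); print(r)
    q=P.reshape(-1,3); print("table z",np.median(q[(abs(q[:,2])<.01)&(q[:,0]>.3)&(q[:,0]<.9),2]))
E
```

```text
top iron 923 [ 0.3333 -0.2902  0.024 ] [0.6181 0.0051 1.1975] [ 0.5671 -0.195   0.0279]
((445.8067321777344, -145.10317993164062), (197.17237854003906, 319.3500671386719), 68.52793884277344)
top plane 1736 [0.3333 0.0051 0.012 ] [0.5624 0.2846 1.1975] [0.5031 0.1518 0.044 ]
((482.10833740234375, 114.3073501586914), (345.84954833984375, 129.1394500732422), 56.752525329589844)
table z 0.0004539023934768682
side iron 654 [-0.2582 -0.9872  0.024 ] [ 0.6144 -0.1059  0.7914] [ 0.5628 -0.2074  0.0275]
((207.00633239746094, -575.9295043945312), (1237.22998046875, 107.48007202148438), 46.4486083984375)
side plane 1317 [-0.2582 -0.9872  0.0121] [0.697  0.2877 0.7914] [0.4929 0.1314 0.0505]
((164.00466918945312, -311.419189453125), (1587.6611328125, 138.69895935058594), 53.015140533447266)
table z 0.00045529009624112327
```

View pics/crop1.png

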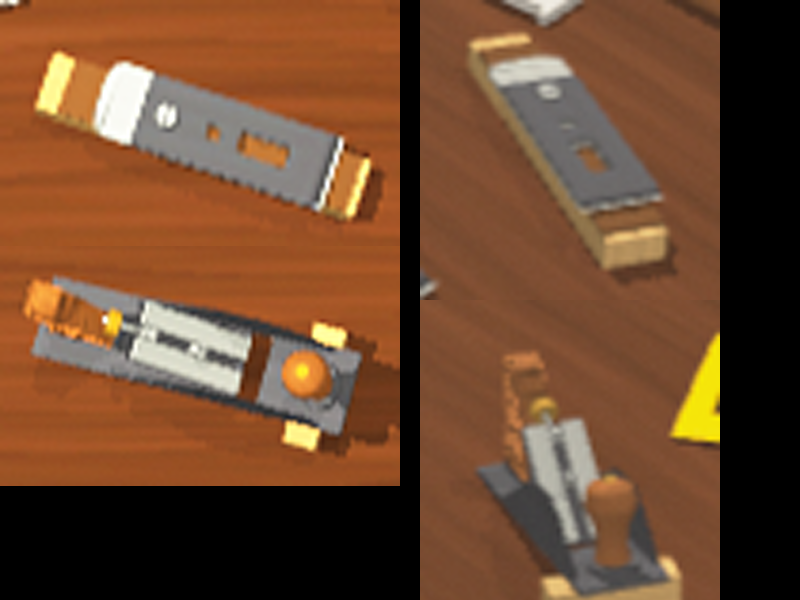

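The crop confirms the iron on the strop: silver top end on the left at (125,103), small hole at (213,132), slot at (265,150), edge on the right at (335,175). The frog is the light-grey slope at (190,345), with the screw dot at about (197,349).

```bash
cat > m.py <<'E'
from h import *
def hsv(S): return cv2.cvtColor(S["image"],cv2.COLOR_RGB2HSV).astype(int)
def roi(a):
    m=np.zeros((420,560),bool); x0,y0,x1,y1=[int(v*.7) for v in a]; m[y0:y1,x0:x1]=1; return m
def big(m):
    n,l,st,_=cv2.connectedComponentsWithStats(m.astype(np.uint8)); return l==1+np.argmax(st[1:,4])
E
python3 - <<'E'
from m import *
t=pickle.load(open("top.pkl","rb"));s=pickle.load(open("side.pkl","rb"))
for n,S,ir,pl in(("top",t,(435,215,565,295),(250,250,400,340)),("side",s,(465,300,565,400),(325,200,425,320))):
    H=hsv(S);P=grid(S);z=S["z_map"]>0
    m=big(roi(ir)&(H[...,1]<70))
    c=max(cv2.findContours(m.astype(np.uint8),cv2.RETR_EXTERNAL,cv2.CHAIN_APPROX_NONE)[0],key=len).reshape(-1,2)
    Q=onz(S,c,.028); r=cv2.minAreaRect((Q[:,:2]*1000).astype(np.float32)); print(n,"iron",m.sum(),r)
    q=P[m&z]; print(" z pct",np.round(np.percentile(q[:,2],[5,25,50,75,95]),4))
    # holes
    f=np.zeros((420,560),np.uint8); cv2.fillPoly(f,[c],1); hl=(f>0)&~m
    k,l,st,ce=cv2.connectedComponentsWithStats(hl.astype(np.uint8))
    for i in range(1,k):
        if st[i,4]>2: print(" hole",st[i,4],ce[i],np.round(onz(S,[ce[i]],.028)[0],4))
    # frog
    m=roi(pl)&(H[...,1]<45)&(H[...,2]>140)&z; m=big(m); q=P[m]; q=q[(q[:,2]>.0)&(q[:,2]<.12)]
    for _ in range(4):
        A=np.c_[q[:,:2],np.ones(len(q))]; co=np.linalg.lstsq(A,q[:,2],rcond=None)[0]; e=q[:,2]-A@co; q=q[abs(e)<max(.002,2*e.std())] if _<3 else q
    nz=np.array([-co[0],-co[1],1]);nz/=np.linalg.norm(nz)
    yaw=np.degrees(np.arctan2(co[1],co[0]))
    print(n,"frog",m.sum(),len(q),"slope",np.degrees(np.arccos(nz[2])),"uphill yaw",yaw,"rms",e.std(),"mean",q.mean(0),"co",co)
    h=np.array([np.cos(np.radians(yaw)),np.sin(np.radians(yaw))])
    a=q[:,:2]@h; b=q[:,:2]@[-h[1],h[0]]
    print(" extents along",np.percentile(a,[0,2,98,100]),"across",np.percentile(b,[0,2,98,100]),"z",q[:,2].min(),q[:,2].max())
    # knob
    k=roi(pl)&(H[...,0]<20)&(H[...,1]>120)&z&(P[...,2]>.06)
    q=P[k]; print(" orange high",len(q)); 
    for nm,g in(("knob",q[q[:,1]<.13]),("handle",q[q[:,1]>.16])):
        if len(g): print("  ",nm,len(g),g.mean(0),g.min(0),g.max(0))
E
```

```text
top iron 881 ((568.873779296875, -197.42910766601562), (160.42178344726562, 51.32215881347656), 70.09733581542969)
 z pct [0.0235 0.0263 0.0278 0.0295 0.0318]
 hole 10 [351.9 179.8] [ 0.57   -0.1952  0.028 ]
 hole 62 [363.22580645 183.70967742] [ 0.5583 -0.2274  0.028 ]
top frog 457 385 slope 36.59587293772183 uphill yaw 74.41774999573845 rms 0.0031014576111129968 mean [0.50718666 0.16927324 0.0559862 ] co [ 0.19946586  0.71526184 -0.16625491]
 extents along [0.26062459 0.26248169 0.33383226 0.34433441] across [-0.4674272  -0.46380396 -0.42268414 -0.42221084] z 0.02312160427245491 0.08291279178680688
 orange high 265
   knob 106 [0.48149124 0.0794592  0.09384976] [0.46788825 0.06364901 0.0822639 ] [0.4991574  0.09644652 0.10227657]
   handle 159 [0.53135298 0.26000034 0.08919791] [0.51219837 0.21430242 0.06080983] [0.54986773 0.28463698 0.10467806]
side iron 697 ((565.4668579101562, -198.26268005371094), (162.24070739746094, 53.34342575073242), 69.91059875488281)
 z pct [0.022  0.0255 0.0271 0.0285 0.0303]
 hole 26 [364.65384615 246.84615385] [ 0.554  -0.2299  0.028 ]
side frog 212 191 slope 36.10106539276715 uphill yaw 77.52212973687699 rms 0.003359914264049163 mean [0.50679397 0.17765419 0.06185188] co [ 0.15756165  0.71201601 -0.14449204]
 extents along [0.23382795 0.24168118 0.30797554 0.31463794] across [-0.48062813 -0.4797411  -0.43895274 -0.43711285] z 0.02737300733380643 0.0825971491863724
 orange high 295
   knob 142 [0.47865771 0.07407078 0.08368677] [0.46501754 0.06164663 0.06008898] [0.52908423 0.12913771 0.09994299]
   handle 151 [0.52706197 0.25190951 0.08422047] [0.51034164 0.21118346 0.06028076] [0.54702318 0.28770872 0.1039031 ]
```

```bash
cat > plan.py <<'E'
from workcell import *
from h import *
import json,math
from scipy.spatial.transform import Slerp
def pose(): 
    o=observe(); return np.array(o["position"]),R.from_rotvec(o["ee_rot"])
def plan(p0,R0,p1,R1,n=None):
    d=np.asarray(p1)-p0; rv=(R0.inv()*R1).as_rotvec()
    n=n or max(1,math.ceil(max(np.linalg.norm(d)/.045,abs(rv).max()/.17)))
    q=R0; out=[]
    for k in range(n):
        sh=q.inv().apply(d/n)/.05
        out.append([round(float(v),2) for v in np.r_[sh,rv/n]]); out[-1][3:]=[round(float(v),3) for v in rv/n]
        q=q*R.from_rotvec(rv/n)
    print(n,"rows dx dy dz wx wy wz"); [print(o) for o in out]
E
python3 - <<'E'
from m import *; from plan import *
t=pickle.load(open("top.pkl","rb"));s=pickle.load(open("side.pkl","rb"))
for n,S,pl in(("top",t,(250,250,400,340)),("side",s,(325,200,425,320))):
    H=hsv(S);P=grid(S);z=S["z_map"]>0
    m=big(roi(pl)&(H[...,1]<45)&(H[...,2]>140)); q=P[m&z]; q=q[(q[:,2]>0)&(q[:,2]<.12)]
    yaw=np.radians(75.); h=np.array([np.cos(yaw),np.sin(yaw)]); sl=np.tan(np.radians(37))
    off=np.median(q[:,2]-sl*(q[:,:2]@h)); print(n,"offset",off, "z at a=.2574:",sl*.2574+off)
    c=max(cv2.findContours(m.astype(np.uint8),cv2.RETR_EXTERNAL,cv2.CHAIN_APPROX_NONE)[0],key=len).reshape(-1,2)
    E=S["extrinsics"]; d=rays(S,c)@E[:3,:3].T; C=E[:3,3]
    k=(sl*(C[:2]@h)+off-C[2])/(d[:,2]-sl*(d[:,:2]@h)); Q=C+d*k[:,None]
    a=Q[:,:2]@h/np.cos(np.radians(37)); b=Q[:,:2]@[-h[1],h[0]]
    r=cv2.minAreaRect((np.c_[a,b]*1000).astype(np.float32)); print(" slope rect (along,across)",r, "along",a.min(),a.max(),"across",np.percentile(b,[2,98]))
p,Rr=pose(); 
y=np.radians(-20); ty=np.array([np.cos(y),np.sin(y),0]); tz=np.array([0,0,-1.]); Rt=R.from_matrix(np.c_[np.cross(ty,tz),ty,tz])
plan(p,Rr,[.5762,-.1776,.10],Rt)
E
```

```text
top offset -0.1664668095640335 z at a=.2574: 0.02749800293242574
 slope rect (along,across) ((380.4158630371094, -446.100341796875), (122.64153289794922, 53.9273796081543), 6.987850189208984) along 0.32081166361137065 0.43832456766902095 across [-0.46941528 -0.41447764]
side offset -0.16577593612506103 z at a=.2574: 0.02818887637139822
 slope rect (along,across) ((368.72607421875, -445.1849365234375), (41.81731033325195, 93.0737075805664), 89.15084075927734) along 0.3222779099323507 0.41530808673089004 across [-0.46577437 -0.42486339]
20 rows dx dy dz wx wy wz
[-0.6, -0.63, 0.08, -0.0, 0.0, 0.081]
[-0.65, -0.58, 0.08, -0.0, 0.0, 0.081]
[-0.7, -0.52, 0.08, -0.0, 0.0, 0.081]
[-0.74, -0.47, 0.08, -0.0, 0.0, 0.081]
[-0.77, -0.4, 0.08, -0.0, 0.0, 0.081]
[-0.8, -0.34, 0.08, -0.0, 0.0, 0.081]
[-0.83, -0.27, 0.08, -0.0, 0.0, 0.081]
[-0.85, -0.2, 0.08, -0.0, 0.0, 0.081]
[-0.86, -0.13, 0.08, -0.0, 0.0, 0.081]
[-0.87, -0.06, 0.08, -0.0, 0.0, 0.081]
[-0.87, 0.01, 0.08, -0.0, 0.0, 0.081]
[-0.87, 0.08, 0.08, -0.0, 0.0, 0.081]
[-0.86, 0.15, 0.08, -0.0, 0.0, 0.081]
[-0.84, 0.22, 0.08, -0.0, 0.0, 0.081]
[-0.82, 0.29, 0.08, -0.0, 0.0, 0.081]
[-0.8, 0.35, 0.08, -0.0, 0.0, 0.081]
[-0.77, 0.42, 0.08, -0.0, 0.0, 0.081]
[-0.73, 0.48, 0.08, -0.0, 0.0, 0.081]
[-0.69, 0.53, 0.08, -0.0, 0.0, 0.081]
[-0.64, 0.59, 0.08, -0.0, 0.0, 0.081]
```

>>> {"fn": "arm_command", "kwargs": {
  "rows": [
    {"dx": -0.6,"dy": -0.63,"dz": 0.05,"wz": 0.08,"gripper": 85},
    {"dx": -0.65,"dy": -0.58,"dz": 0.05,"wz": 0.08},
    {"dx": -0.7,"dy": -0.52,"dz": 0.05,"wz": 0.08},
    {"dx": -0.74,"dy": -0.47,"dz": 0.05,"wz": 0.08},
    {"dx": -0.77,"dy": -0.4,"dz": 0.05,"wz": 0.08}
  ]
}}

```text
$.rows[0]: bad value
```

>>> {"fn": "arm_command", "kwargs": {
  "rows": [
    {"dx": -0.8,"dy": -0.34,"dz": 0.05,"wz": 0.08},
    {"dx": -0.83,"dy": -0.27,"dz": 0.05,"wz": 0.08},
    {"dx": -0.85,"dy": -0.2,"dz": 0.05,"wz": 0.08},
    {"dx": -0.86,"dy": -0.13,"dz": 0.05,"wz": 0.08},
    {"dx": -0.87,"dy": -0.06,"dz": 0.05,"wz": 0.08}
  ]
}}

```text
$.rows[0]: bad value
```

>>> {"fn": "arm_command", "kwargs": {
  "rows": [
    {"dx": -0.87,"dy": 0.01,"dz": 0.05,"wz": 0.08},
    {"dx": -0.87,"dy": 0.08,"dz": 0.1,"wz": 0.08},
    {"dx": -0.86,"dy": 0.15,"dz": 0.1,"wz": 0.08},
    {"dx": -0.84,"dy": 0.22,"dz": 0.1,"wz": 0.08},
    {"dx": -0.82,"dy": 0.29,"dz": 0.1,"wz": 0.08}
  ]
}}

```text
$.rows[0]: bad value
```

>>> {"fn": "arm_command", "kwargs": {
  "rows": [
    {"dx": -0.8,"dy": 0.35,"dz": 0.1,"wz": 0.08},
    {"dx": -0.77,"dy": 0.42,"dz": 0.1,"wz": 0.08},
    {"dx": -0.73,"dy": 0.48,"dz": 0.15,"wz": 0.08},
    {"dx": -0.69,"dy": 0.53,"dz": 0.15,"wz": 0.08},
    {"dx": -0.64,"dy": 0.59,"dz": 0.15,"wz": 0.08}
  ]
}}

```text
$.rows[0]: bad value
```

>>> {"fn": "arm_command", "kwargs": {
  "rows": [
    {"wx": 0,"wy": 0,"wz": 0.08,"dx": -0.6,"dy": -0.63,"dz": 0.05,"gripper": 85},
    {"wx": 0,"wy": 0,"wz": 0.08,"dx": -0.65,"dy": -0.58,"dz": 0.05,"gripper": 85},
    {"wx": 0,"wy": 0,"wz": 0.08,"dx": -0.7,"dy": -0.52,"dz": 0.05,"gripper": 85},
    {"wx": 0,"wy": 0,"wz": 0.08,"dx": -0.74,"dy": -0.47,"dz": 0.05,"gripper": 85},
    {"wx": 0,"wy": 0,"wz": 0.08,"dx": -0.77,"dy": -0.4,"dz": 0.05,"gripper": 85}
  ]
}}

```text
t: 0.72
position: [0.2789, 0.4039, 0.1719]
ee_rot: [-1.066, -2.955, 0.001]
force: [0.2, 0.0, 0.6]
opening: 0.0851
```

>>> {"fn": "arm_command", "kwargs": {
  "rows": [
    {"wx": 0,"wy": 0,"wz": 0.08,"dx": -0.8,"dy": -0.34,"dz": 0.05,"gripper": 85},
    {"wx": 0,"wy": 0,"wz": 0.08,"dx": -0.83,"dy": -0.27,"dz": 0.05,"gripper": 85},
    {"wx": 0,"wy": 0,"wz": 0.08,"dx": -0.85,"dy": -0.2,"dz": 0.05,"gripper": 85},
    {"wx": 0,"wy": 0,"wz": 0.08,"dx": -0.86,"dy": -0.13,"dz": 0.05,"gripper": 85},
    {"wx": 0,"wy": 0,"wz": 0.08,"dx": -0.87,"dy": -0.06,"dz": 0.05,"gripper": 85}
  ]
}}

```text
t: 1.35
position: [0.381, 0.2116, 0.1595]
ee_rot: [-1.632, -2.684, 0.0]
force: [0.9, -0.0, -0.2]
opening: 0.0851
```

>>> {"fn": "arm_command", "kwargs": {
  "rows": [
    {"wx": 0,"wy": 0,"wz": 0.08,"dx": -0.87,"dy": 0.01,"dz": 0.05,"gripper": 85},
    {"wx": 0,"wy": 0,"wz": 0.08,"dx": -0.87,"dy": 0.08,"dz": 0.1,"gripper": 85},
    {"wx": 0,"wy": 0,"wz": 0.08,"dx": -0.86,"dy": 0.15,"dz": 0.1,"gripper": 85},
    {"wx": 0,"wy": 0,"wz": 0.08,"dx": -0.84,"dy": 0.22,"dz": 0.1,"gripper": 85},
    {"wx": 0,"wy": 0,"wz": 0.08,"dx": -0.82,"dy": 0.29,"dz": 0.1,"gripper": 85}
  ]
}}

```text
t: 1.98
position: [0.4845, 0.0199, 0.1368]
ee_rot: [-2.133, -2.306, 0.0]
force: [0.5, 0.6, -0.1]
opening: 0.0846
```

>>> {"fn": "arm_command", "kwargs": {
  "rows": [
    {"wx": 0,"wy": 0,"wz": 0.08,"dx": -0.8,"dy": 0.35,"dz": 0.1,"gripper": 85},
    {"wx": 0,"wy": 0,"wz": 0.08,"dx": -0.77,"dy": 0.42,"dz": 0.1,"gripper": 85},
    {"wx": 0,"wy": 0,"wz": 0.08,"dx": -0.73,"dy": 0.48,"dz": 0.1,"gripper": 85},
    {"wx": 0,"wy": 0,"wz": 0.08,"dx": -0.69,"dy": 0.53,"dz": 0.1,"gripper": 85},
    {"wx": 0,"wy": 0,"wz": 0.08,"dx": -0.64,"dy": 0.59,"dz": 0.1,"gripper": 85}
  ]
}}

```text
t: 2.6
position: [0.589, -0.1715, 0.1117]
ee_rot: [-2.548, -1.836, 0.0]
force: [0.3, -0.6, -0.4]
opening: 0.085
```

```bash
cat >> plan.py <<'E'
y=np.radians(-20); ty=np.array([np.cos(y),np.sin(y),0]); tz=np.array([0,0,-1.]); Rg=R.from_matrix(np.c_[np.cross(ty,tz),ty,tz])
E
python3 -c "
from plan import *
p,r=pose();print(p,r.as_rotvec());plan(p,r,[.5762,-.1776,.04],Rg,5);plan(p,r,[.5762,-.1776,.007],Rg,5)"
```

```text
[ 0.589004   -0.17152653  0.11165727] [-2.54824428e+00 -1.83649243e+00  4.28129735e-04]
5 rows dx dy dz wx wy wz
[-0.04, -0.04, 0.29, -0.0, -0.0, 0.005]
[-0.04, -0.04, 0.29, -0.0, -0.0, 0.005]
[-0.04, -0.04, 0.29, -0.0, -0.0, 0.005]
[-0.04, -0.04, 0.29, -0.0, -0.0, 0.005]
[-0.04, -0.04, 0.29, -0.0, -0.0, 0.005]
5 rows dx dy dz wx wy wz
[-0.04, -0.04, 0.42, -0.0, -0.0, 0.005]
[-0.04, -0.04, 0.42, -0.0, -0.0, 0.005]
[-0.04, -0.04, 0.42, -0.0, -0.0, 0.005]
[-0.04, -0.04, 0.42, -0.0, -0.0, 0.005]
[-0.04, -0.04, 0.42, -0.0, -0.0, 0.005]
```

>>> {"fn": "arm_command", "kwargs": {
  "rows": [
    {"wx": 0,"wy": 0,"wz": 0.012,"dx": -0.1,"dy": -0.1,"dz": 0.4,"gripper": 85},
    {"wx": 0,"wy": 0,"wz": 0.013,"dx": -0.1,"dy": -0.1,"dz": 0.5,"gripper": 85},
    {"wx": 0,"wy": 0,"wz": 0,"dx": 0,"dy": 0,"dz": 0.5,"gripper": 85},
    {"wx": 0,"wy": 0,"wz": 0,"dx": 0,"dy": 0,"dz": 0.3,"gripper": 85},
    {"wx": 0,"wy": 0,"wz": 0,"dx": 0,"dy": 0,"dz": 0,"gripper": 85}
  ]
}}

```text
t: 3.22
position: [0.5755, -0.1762, 0.0263]
ee_rot: [-2.567, -1.808, 0.002]
force: [0.2, 0.4, -0.2]
opening: 0.085
```

```bash
python3 -c "
from plan import *
p,r=pose();print(p,r.as_rotvec());plan(p,r,[.5762,-.1776,.007],Rg,2)"
```

```text
[ 0.57548052 -0.17620458  0.02630734] [-2.56746219e+00 -1.80778084e+00  1.52037675e-03]
2 rows dx dy dz wx wy wz
[-0.01, 0.01, 0.19, -0.001, -0.0, 0.003]
[-0.01, 0.01, 0.19, -0.001, -0.0, 0.003]
```

>>> {"fn": "arm_command", "kwargs": {
  "rows": [
    {"wx": 0,"wy": 0,"wz": 0.005,"dx": -0.02,"dy": 0.02,"dz": 0.2,"gripper": 85},
    {"wx": 0,"wy": 0,"wz": 0,"dx": 0,"dy": 0,"dz": 0.18,"gripper": 70},
    {"wx": 0,"wy": 0,"wz": 0,"dx": 0,"dy": 0,"dz": 0,"gripper": 40},
    {"wx": 0,"wy": 0,"wz": 0,"dx": 0,"dy": 0,"dz": 0,"gripper": 40},
    {"wx": 0,"wy": 0,"wz": 0,"dx": 0,"dy": 0,"dz": 0,"gripper": 40}
  ],
  "grip_force": 30
}}

```text
t: 3.85
position: [0.5768, -0.1779, 0.0084]
ee_rot: [2.573, 1.802, 0.0]
force: [-0.1, -0.9, 0.1]
opening: 0.0477
```

>>> {"fn": "arm_command", "kwargs": {
  "rows": [
    {"wx": 0,"wy": 0,"wz": 0,"dx": 0,"dy": 0,"dz": 0,"gripper": 40},
    {"wx": 0,"wy": 0,"wz": 0,"dx": 0,"dy": 0,"dz": 0,"gripper": 40},
    {"wx": 0,"wy": 0,"wz": 0,"dx": 0,"dy": 0,"dz": 0,"gripper": 40},
    {"wx": 0,"wy": 0,"wz": 0,"dx": 0,"dy": 0,"dz": 0,"gripper": 40},
    {"wx": 0,"wy": 0,"wz": 0,"dx": 0,"dy": 0,"dz": 0,"gripper": 40}
  ]
}}

```text
t: 4.47
position: [0.5766, -0.1778, 0.0081]
ee_rot: [2.573, 1.802, 0.0]
force: [-0.6, 0.1, -0.5]
opening: 0.0399
```

```bash
cat > pic.py <<'E'
import sys
from workcell import *
import cv2,numpy as np,pickle
# name x0 y0 x1 y1 in 560x420 px for top, then side
def two(nm,a,b,w=400):
    im=[]
    for n,(x0,y0,x1,y1) in(("top",a),("side",b)):
        s=snapshot(n); pickle.dump(s,open(f"{n}_{nm}.pkl","wb"))
        c=s["image"][y0:y1,x0:x1,::-1]; im.append(cv2.resize(c,(w,int(w*(y1-y0)/(x1-x0))),interpolation=cv2.INTER_CUBIC))
    h=max(i.shape[0] for i in im); o=np.zeros((h,2*w,3),np.uint8)
    for k,i in enumerate(im): o[:i.shape[0],k*w:k*w+w]=i
    cv2.imwrite(f"pics/{nm}.png",o)
E
python3 -c "
from pic import *
two('g1',(290,130,410,220),(310,170,430,280))
o=observe();print(o['force'],o['torque'],o['opening'])"
```

```text
[-0.47482082  0.71660746  0.62537683] [-0.13031951  0.03832951 -0.01518491] 0.04007064561012039
```

View pics/g1.png

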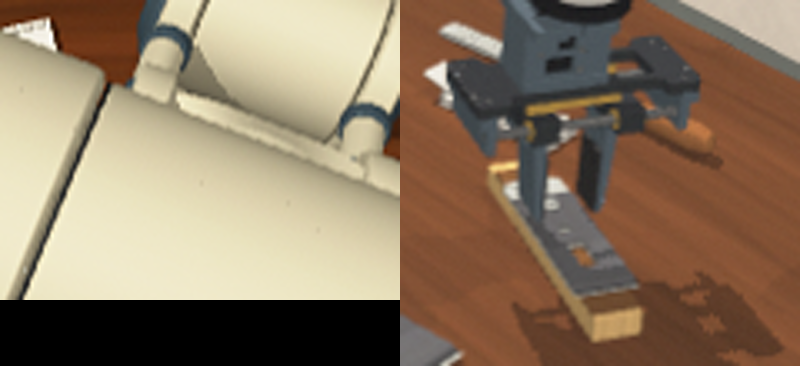

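The side crop shows the fingers apparently ending at the iron's top face (near tip at (530,225), far tip at (600,210)), with the opening at 40 mm, so nothing is held. I'll check the tip pixels against the reported pose.

```bash
python3 - <<'E'
from m import *; from plan import *
o=observe();p,r=pose(); S=pickle.load(open("side_g1.pkl","rb"))
print(p,o["opening"],o["qpos"])
for off in((0,-.033,0),(0,-.02,0),(0,.02,0),(0,.033,0),(0,-.02,-.019),(0,.02,-.019)):
    w=p+r.apply(off); u=proj(S,w)[0]; print(off,np.round(w,4),"crop",np.round((u-[310,170])*400/120+[400,0],0))
P=grid(S)
H=hsv(S); 
# finger pixels: bluish grey
for cx,cy in((530,150),(530,180),(530,200),(530,215),(535,222),(595,150),(595,180),(597,200),(598,205),(560,230),(610,260)):
    u=int(310+(cx-400)*.3);v=int(170+cy*.3); print((cx,cy),S["image"][v,u],np.round(P[v,u],4))
# iron now
m=big(roi((465,300,565,400))&(H[...,1]<70)); q=P[m&(S["z_map"]>0)]; print(m.sum(), np.median(q,0))
E
```

```text
[ 0.57661912 -0.17780318  0.00811315] 0.04007064561012039 [-3.98025998e-01  6.76366201e-01  1.56804011e+00 -2.24747217e-05
  8.97199154e-01 -4.90108917e-02]
(0, -0.033, 0) [ 0.5456 -0.1665  0.0081] crop [516. 242.]
(0, -0.02, 0) [ 0.5578 -0.171   0.0081] crop [532. 240.]
(0, 0.02, 0) [ 0.5954 -0.1846  0.0081] crop [579. 233.]
(0, 0.033, 0) [ 0.6076 -0.1891  0.0081] crop [594. 230.]
(0, -0.02, -0.019) [ 0.5578 -0.171   0.0271] crop [534. 220.]
(0, 0.02, -0.019) [ 0.5954 -0.1846  0.0271] crop [581. 213.]
(530, 150) [62 71 74] [ 0.5426 -0.1752  0.0986]
(530, 180) [63 72 75] [ 0.5444 -0.1763  0.0717]
(530, 200) [64 71 76] [ 0.5417 -0.181   0.0571]
(530, 215) [75 78 80] [ 0.5612 -0.1628  0.0274]
(535, 222) [79 80 81] [ 0.5574 -0.1709  0.027 ]
(595, 150) [46 45 44] [ 0.5905 -0.1949  0.0919]
(595, 180) [42 40 39] [ 0.591  -0.1979  0.0661]
(597, 200) [70 75 81] [ 0.5917 -0.2031  0.0503]
(598, 205) [71 78 83] [ 0.595  -0.2005  0.0445]
(560, 230) [135 133 127] [ 0.5666 -0.1918  0.0257]
(610, 260) [117 114 114] [ 0.5697 -0.2441  0.0263]
870 [ 0.55139722 -0.18915333  0.02843871]
```

```bash
python3 - <<'E'
from m import *
def fing(S,p,r,nm):
    P=grid(S); L=(P-p)@r.as_matrix()   # tool coords
    for lo,hi in((-.07,-.012),(.012,.07)):
        m=(S["z_map"]>0)&(abs(L[...,0])<.022)&(L[...,1]>lo)&(L[...,1]<hi)&(L[...,2]>-.09)&(L[...,2]<.02)
        I=S["image"].astype(int); g=m&(I.max(2)-I.min(2)<16)&(I.max(2)<95)
        z=L[g][:,2]; print(nm,(lo,hi),g.sum(),"tool z pct90,97,100",np.round(np.percentile(z,[90,97,100]),4) if g.sum() else "", np.round(np.median(L[g],0),4))
s=pickle.load(open("side.pkl","rb"));t=pickle.load(open("top.pkl","rb"))
fing(s,np.array([.17843,.59855,.18404]),R.from_rotvec([-.45356,-3.10839,.00187]),"start")
S=pickle.load(open("side_g1.pkl","rb"))
fing(S,np.array([.5766,-.1778,.0081]),R.from_rotvec([2.573,1.802,0]),"now")
# start: tip pixel by depth
P=grid(s)
for v in range(100,122,2): print(v,[np.round(P[v,u],3).tolist() for u in(92,96)],s["image"][v,96])
E
```

```text
start (-0.07, -0.012) 203 tool z pct90,97,100 [-0.0377 -0.0325 -0.0297] [ 0.0005 -0.0567 -0.062 ]
start (0.012, 0.07) 0 tool z pct90,97,100  [nan nan nan]
now (-0.07, -0.012) 155 tool z pct90,97,100 [-0.0212 -0.019  -0.018 ] [-0.0106 -0.0286 -0.0574]
now (0.012, 0.07) 151 tool z pct90,97,100 [-0.0393 -0.0364 -0.0332] [-0.0118  0.0203 -0.0641]
100 [[0.158, 0.545, 0.267], [0.168, 0.541, 0.265]] [68 77 82]
102 [[0.156, 0.544, 0.261], [0.166, 0.536, 0.261]] [68 77 81]
104 [[0.158, 0.553, 0.252], [0.168, 0.546, 0.252]] [67 76 80]
106 [[0.153, 0.54, 0.25], [0.164, 0.536, 0.249]] [68 77 81]
108 [[0.155, 0.548, 0.241], [0.163, 0.536, 0.243]] [69 77 81]
110 [[0.153, 0.546, 0.236], [0.164, 0.541, 0.235]] [69 77 81]
112 [[0.153, 0.548, 0.229], [0.162, 0.54, 0.229]] [69 78 82]
114 [[0.153, 0.552, 0.222], [0.162, 0.544, 0.222]] [71 79 84]
116 [[0.151, 0.549, 0.217], [0.682, 2.443, -0.498]] [141 137 128]
118 [[0.655, 2.449, -0.508], [0.678, 2.437, -0.51]] [205 191 174]
120 [[0.652, 2.446, -0.521], [0.684, 2.466, -0.535]] [204 191 173]
  return _methods._mean(a, axis=axis, dtype=dtype,
  ret = um.true_divide(
```

The finger tips in the picture stand about 31 mm above the reported TCP, both at the start and now: the far tip measures z ≈ 0.040 against 0.008 reported. The depth agrees with the table and iron heights, so I trust the picture. I'll open, go 30 mm lower while watching the force, and close again.

>>> {"fn": "arm_command", "kwargs": {
  "rows": [
    {"wx": 0,"wy": 0,"wz": 0,"dx": 0,"dy": 0,"dz": 0,"gripper": 85},
    {"wx": 0,"wy": 0,"wz": 0,"dx": 0,"dy": 0,"dz": 0,"gripper": 85},
    {"wx": 0,"wy": 0,"wz": 0,"dx": 0,"dy": 0,"dz": 0,"gripper": 85},
    {"wx": 0,"wy": 0,"wz": 0,"dx": 0,"dy": 0,"dz": 0,"gripper": 85},
    {"wx": 0,"wy": 0,"wz": 0,"dx": 0,"dy": 0,"dz": 0,"gripper": 85}
  ]
}}

```text
t: 5.2
position: [0.5766, -0.1778, 0.0081]
ee_rot: [2.573, 1.802, -0.0]
force: [0.5, 0.1, 0.3]
opening: 0.0844
```

>>> {"fn": "arm_command", "kwargs": {
  "rows": [
    {"wx": 0,"wy": 0,"wz": 0,"dx": 0,"dy": 0,"dz": 0.1,"gripper": 85},
    {"wx": 0,"wy": 0,"wz": 0,"dx": 0,"dy": 0,"dz": 0.1,"gripper": 85},
    {"wx": 0,"wy": 0,"wz": 0,"dx": 0,"dy": 0,"dz": 0.1,"gripper": 85},
    {"wx": 0,"wy": 0,"wz": 0,"dx": 0,"dy": 0,"dz": 0.1,"gripper": 85},
    {"wx": 0,"wy": 0,"wz": 0,"dx": 0,"dy": 0,"dz": 0,"gripper": 85}
  ]
}}

```text
t: 5.82
position: [0.5763, -0.1777, -0.0124]
ee_rot: [-2.573, -1.802, 0.001]
force: [-0.5, -0.2, -0.6]
opening: 0.0851
```

```bash
python3 - <<'E'
from m import *; from plan import *
import pickle
o=observe();p,r=pose(); S=snapshot("side"); pickle.dump(S,open("side_g2.pkl","wb"))
P=grid(S); L=(P-p)@r.as_matrix(); I=S["image"].astype(int)
g=(S["z_map"]>0)&(abs(L[...,0])<.03)&(abs(L[...,1])>.03)&(abs(L[...,1])<.075)&(L[...,2]>-.07)&(L[...,2]<.02)&(P[...,2]>.012)&(I.max(2)<95)&(I.max(2)-I.min(2)<20)
for sgn in(-1,1):
    l=L[g&(sgn*L[...,1]>0)]; print(sgn,len(l),np.round(np.percentile(l[:,2],[50,97,100]),4),"x",np.round(np.percentile(l[:,0],[5,50,95]),4),"y",np.round(np.percentile(l[:,1],[5,50,95]),4), "world z min",)
print(p,o["force"],o["opening"])
E
```

```text
-1 85 [-0.0535 -0.0361 -0.0337] x [-0.0203 -0.0132  0.0133] y [-0.0541 -0.0516 -0.0452] world z min
1 95 [-0.0526 -0.0352 -0.0317] x [-0.0191 -0.0129  0.0089] y [0.0395 0.0421 0.0506] world z min
[ 0.5763415  -0.17767588 -0.01238603] [-0.48229846 -0.20519591 -0.59908714] 0.08513893611388623
```

>>> {"fn": "arm_command", "kwargs": {
  "rows": [
    {"wx": 0,"wy": 0,"wz": 0,"dx": 0,"dy": 0,"dz": 0.12,"gripper": 85},
    {"wx": 0,"wy": 0,"wz": 0,"dx": 0,"dy": 0,"dz": 0.1,"gripper": 85},
    {"wx": 0,"wy": 0,"wz": 0,"dx": 0,"dy": 0,"dz": 0,"gripper": 60},
    {"wx": 0,"wy": 0,"wz": 0,"dx": 0,"dy": 0,"dz": 0,"gripper": 40},
    {"wx": 0,"wy": 0,"wz": 0,"dx": 0,"dy": 0,"dz": 0,"gripper": 40}
  ]
}}

```text
t: 6.5
position: [0.5767, -0.1778, -0.0227]
ee_rot: [2.573, 1.802, 0.0]
force: [0.1, 0.1, 0.1]
opening: 0.0581
```

>>> {"fn": "arm_command", "kwargs": {
  "rows": [
    {"wx": 0,"wy": 0,"wz": 0,"dx": 0,"dy": 0,"dz": 0,"gripper": 40},
    {"wx": 0,"wy": 0,"wz": 0,"dx": 0,"dy": 0,"dz": 0,"gripper": 40},
    {"wx": 0,"wy": 0,"wz": 0,"dx": 0,"dy": 0,"dz": 0,"gripper": 40},
    {"wx": 0,"wy": 0,"wz": 0,"dx": 0,"dy": 0,"dz": 0,"gripper": 40},
    {"wx": 0,"wy": 0,"wz": 0,"dx": 0,"dy": 0,"dz": 0,"gripper": 40}
  ]
}}

```text
t: 7.12
position: [0.5765, -0.1777, -0.0228]
ee_rot: [-2.573, -1.802, 0.0]
force: [-3.0, 2.1, 5.6]
opening: 0.0494
```

>>> {"fn": "arm_command", "kwargs": {
  "rows": [
    {"wx": 0,"wy": 0,"wz": 0,"dx": 0,"dy": 0,"dz": -0.2,"gripper": 40},
    {"wx": 0,"wy": 0,"wz": 0,"dx": 0,"dy": 0,"dz": -0.4,"gripper": 40},
    {"wx": 0,"wy": 0,"wz": 0,"dx": 0,"dy": 0,"dz": -0.8,"gripper": 40},
    {"wx": 0,"wy": 0,"wz": 0,"dx": 0,"dy": 0,"dz": -0.8,"gripper": 40},
    {"wx": 0,"wy": 0,"wz": 0,"dx": 0,"dy": 0,"dz": -0.4,"gripper": 40}
  ]
}}

```text
t: 7.75
position: [0.5775, -0.1781, 0.1098]
ee_rot: [2.571, 1.801, 0.003]
force: [0.6, 0.3, -3.4]
opening: 0.0496
```

```bash
cat >> plan.py <<'E'
psi=np.radians(74.8); O=np.array([.4960,.1292,.0247]); sl=np.radians(37)
hh=np.array([np.cos(psi),np.sin(psi),0]); up=np.array([0,0,1.])
fx=np.cos(sl)*hh+np.sin(sl)*up; fz=-np.sin(sl)*hh+np.cos(sl)*up; fy=np.cross(fz,fx)
F=np.c_[fx,fy,fz]; Rs=R.from_matrix(np.c_[fx,-fy,-fz]); G=np.array([-.021,0,-.0478])
def tcp(f,Rt=Rs): return O+F@np.array(f)-Rt.apply(G)   # TCP for iron centre at frog coords f
E
python3 - <<'E'
from plan import *
o=observe();p,r=pose();print(p,o["opening"],o["force"])
T=tcp([.084,0,.003])+[0,0,.12]; print("target",T,Rs.as_rotvec())
plan(p,r,T,Rs,10)
E
```

```text
[ 0.57750641 -0.1781207   0.10975814] 0.04964295882469872 [ 0.55011891  0.25536452 -3.43929359]
target [0.52505529 0.23614124 0.17211171] [-2.1141823  -1.61641442 -0.7073955 ]
10 rows dx dy dz wx wy wz
[0.74, -0.38, -0.13, 0.003, 0.065, -0.008]
[0.75, -0.38, -0.08, 0.003, 0.065, -0.008]
[0.76, -0.37, -0.03, 0.003, 0.065, -0.008]
[0.76, -0.36, 0.02, 0.003, 0.065, -0.008]
[0.76, -0.36, 0.07, 0.003, 0.065, -0.008]
[0.76, -0.35, 0.12, 0.003, 0.065, -0.008]
[0.75, -0.34, 0.17, 0.003, 0.065, -0.008]
[0.74, -0.34, 0.22, 0.003, 0.065, -0.008]
[0.73, -0.33, 0.27, 0.003, 0.065, -0.008]
[0.71, -0.33, 0.32, 0.003, 0.065, -0.008]
```

>>> {"fn": "arm_command", "kwargs": {
  "rows": [
    {"wx": 0,"wy": 0.065,"wz": -0.008,"dx": 0.74,"dy": -0.38,"dz": -0.2,"gripper": 40},
    {"wx": 0,"wy": 0.065,"wz": -0.008,"dx": 0.75,"dy": -0.38,"dz": -0.15,"gripper": 40},
    {"wx": 0.005,"wy": 0.065,"wz": -0.008,"dx": 0.76,"dy": -0.37,"dz": -0.1,"gripper": 40},
    {"wx": 0.005,"wy": 0.065,"wz": -0.008,"dx": 0.76,"dy": -0.36,"dz": 0,"gripper": 40},
    {"wx": 0.005,"wy": 0.065,"wz": -0.008,"dx": 0.76,"dy": -0.36,"dz": 0.1,"gripper": 40}
  ]
}}

```text
t: 8.38
position: [0.55, 0.0296, 0.1503]
ee_rot: [-2.355, -1.724, -0.382]
force: [0.2, 0.2, -4.7]
opening: 0.0498
```

>>> {"fn": "arm_command", "kwargs": {
  "rows": [
    {"wx": 0.005,"wy": 0.065,"wz": -0.008,"dx": 0.76,"dy": -0.35,"dz": 0.15,"gripper": 40},
    {"wx": 0.005,"wy": 0.065,"wz": -0.008,"dx": 0.75,"dy": -0.34,"dz": 0.2,"gripper": 40},
    {"wx": 0.005,"wy": 0.065,"wz": -0.008,"dx": 0.74,"dy": -0.34,"dz": 0.25,"gripper": 40},
    {"wx": 0,"wy": 0.065,"wz": -0.008,"dx": 0.73,"dy": -0.33,"dz": 0.3,"gripper": 40},
    {"wx": 0,"wy": 0.065,"wz": -0.008,"dx": 0.71,"dy": -0.33,"dz": 0.35,"gripper": 40}
  ]
}}

```text
t: 9.0
position: [0.5244, 0.2395, 0.1761]
ee_rot: [-2.109, -1.612, -0.712]
force: [0.2, -0.0, -3.7]
opening: 0.0496
```

```bash
python3 - <<'E'
from plan import *
from pic import two
o=observe();p,r=pose();print(p,r.as_rotvec(),o["opening"],o["force"],o["qpos"])
T=tcp([.084,0,.003])+[0,0,.12]
plan(p,r,T,Rs,1)
two("w1",(160,130,300,235),(210,80,350,220))
E
```

```text
[0.52436447 0.23954949 0.17613666] [-2.10876539 -1.61221873 -0.71171074] 0.04960133160465136 [ 0.24065707 -0.04309606 -3.69688871] [-0.09511681  0.39292058  1.8355102   0.81241661  0.96960633 -0.32596942]
1 rows dx dy dz wx wy wz
[-0.1, 0.03, 0.03, -0.002, -0.007, -0.001]
```

View pics/w1.png

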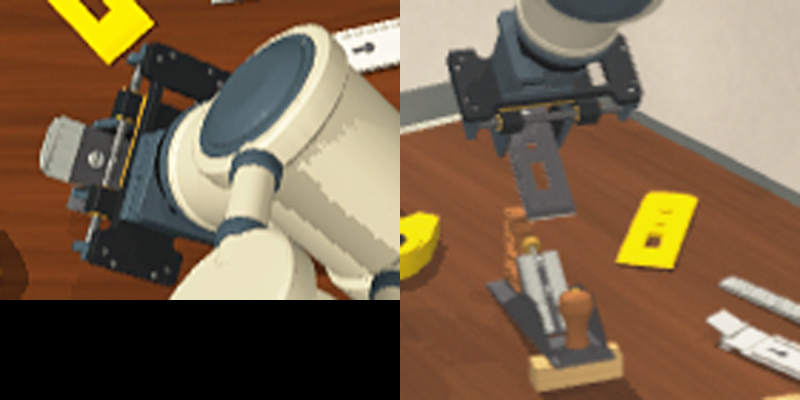

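The side view shows the iron tilted and held in line above the plane: slot at (540,175), edge at about (550,215), knob at (575,310). I'll measure the iron's actual pose against the predicted one, in the same camera.

```bash
cat > iron.py <<'E'
from m import *; from plan import *
def castplane(S,c,C0,n):
    E=S["extrinsics"]; d=rays(S,c)@E[:3,:3].T; C=E[:3,3]; return C+d*(((C0-C)@n)/(d@n))[:,None]
def meas(S,p,r,zt=None):
    M=r.as_matrix()*[1,-1,-1]; C0=p+r.apply(G); P=grid(S); L=(P-C0)@M
    H=hsv(S); b=(S["z_map"]>0)&(abs(L[...,1])<.035)&(L[...,0]<-.004)&(L[...,0]>-.105)&(abs(L[...,2])<.05)&(H[...,1]<80)&(H[...,2]<185)
    b=big(b); l=L[b]
    A=np.c_[l[:,:2],np.ones(len(l))]; k=np.ones(len(l),bool)
    for _ in range(4): co=np.linalg.lstsq(A[k],l[k,2],rcond=None)[0]; e=l[:,2]-A@co; k=abs(e)<.008
    print("pix",b.sum(),"local z plane: slope x,y (deg)",np.round(np.degrees(co[:2]),2),"z at (-.045,0):",round(co@[-.045,0,1],4),"expect .003")
    zf=co@[-.045,0,1] if zt is None else zt
    v,u=np.nonzero(b); Q=(castplane(S,np.c_[u,v],C0+M[:,2]*zf,M[:,2])-C0)@M
    print(" y by x-bin:",[(xb,np.round([Q[s,1].min(),Q[s,1].max()],4).tolist()) for xb in(-.07,-.06,-.045,-.03,-.015) for s in[abs(Q[:,0]-xb)<.004] if s.any()])
    print(" edge x (expect -.080):",np.round(np.percentile(Q[:,0],[0,1,3]),4))
    c=max(cv2.findContours(b.astype(np.uint8),cv2.RETR_EXTERNAL,cv2.CHAIN_APPROX_NONE)[0],key=len)
    f=np.zeros((420,560),np.uint8); cv2.fillPoly(f,[c],1); hl=(f>0)&~b
    n,lb,st,ce=cv2.connectedComponentsWithStats(hl.astype(np.uint8))
    for i in range(1,n):
        if st[i,4]>4:
            q=(castplane(S,[ce[i]],C0+M[:,2]*zf,M[:,2])-C0)@M; print(" hole",st[i,4],ce[i],np.round(q,4),"slot expect (-.032,0)")
    return b
E
python3 - <<'E'
from iron import *
p,r=pose(); S=pickle.load(open("side_w1.pkl","rb")); b=meas(S,p,r)
meas(S,p,r,.003)
I=S["image"][:,:,::-1].copy(); I[b]=(0,255,0); print(np.argwhere(b).min(0),np.argwhere(b).max(0))
E
```

```text
pix 356 local z plane: slope x,y (deg) [0.87 0.95] z at (-.045,0): 0.0017 expect .003
 y by x-bin: [(-0.07, [-0.0219, 0.0264]), (-0.06, [-0.0216, 0.0268]), (-0.045, [-0.0231, 0.0263]), (-0.03, [-0.0228, 0.0271]), (-0.015, [-0.0234, 0.0275])]
 edge x (expect -.080): [-0.0788 -0.0781 -0.0767]
 hole 45 [258.66666667 141.24444444] [[-0.0316  0.0024  0.0017]] slot expect (-.032,0)
pix 356 local z plane: slope x,y (deg) [0.87 0.95] z at (-.045,0): 0.0017 expect .003
 y by x-bin: [(-0.07, [-0.0214, 0.0268]), (-0.06, [-0.0211, 0.0272]), (-0.045, [-0.0226, 0.0267]), (-0.03, [-0.0223, 0.0275]), (-0.015, [-0.0229, 0.0279])]
 edge x (expect -.080): [-0.0794 -0.0787 -0.0773]
 hole 45 [258.66666667 141.24444444] [[-0.0322  0.0029  0.003 ]] slot expect (-.032,0)
[132 249] [156 271]
```

```bash
python3 - <<'E'
from iron import *
for nm in("side_w1","side","top"):
    S=pickle.load(open(nm+".pkl","rb")); P=grid(S); L=(P-O)@F; H=hsv(S)
    b=(S["z_map"]>0)&(abs(L[...,1])<.03)&(L[...,0]<.105)&(L[...,0]>0)&(abs(L[...,2])<.008)&(H[...,1]<45)&(H[...,2]>130)
    l=L[b]; A=np.c_[l[:,:2],np.ones(len(l))]; co=np.linalg.lstsq(A,l[:,2],rcond=None)[0]
    print(nm,b.sum(),"slopes deg",np.round(np.degrees(co[:2]),2),"z mid",round(co@[.05,0,1],4))
    v,u=np.nonzero(b); Q=(castplane(S,np.c_[u,v],O,F[:,2])-O)@F
    out=[]
    for xb in np.arange(.015,.1,.01):
        s=abs(Q[:,0]-xb)<.005
        if s.sum()>5: out.append((round(xb,3),round(Q[s,1].min(),4),round(Q[s,1].max(),4),round((Q[s,1].min()+Q[s,1].max())/2,4)))
    print(out,"x",np.round(np.percentile(Q[:,0],[0,1,99,100]),4))
    d=(abs(L[...,1])<.006)&(abs(L[...,0]-.05)<.014)&(L[...,2]<.02)
    v,u=np.nonzero(d); 
    if "side" in nm:
        from sys import stdout
        Q=(castplane(S,np.c_[u,v],O+F[:,2]*.012,F[:,2])-O)@F
        w=H[v,u,2]; print("bright in groove:",[(int(a),int(c),int(k),np.round(q[:2]*1000,0).tolist()) for a,c,k,q in zip(u,v,w,Q) if abs(q[1])<.0065][:40])
E
```

```text
side_w1 223 slopes deg [-0.36 -2.04] z mid -0.0003
[(np.float64(0.015), np.float64(-0.0056), np.float64(0.0122), np.float64(0.0033)), (np.float64(0.025), np.float64(0.0054), np.float64(0.0134), np.float64(0.0094)), (np.float64(0.035), np.float64(-0.0087), np.float64(0.0138), np.float64(0.0026)), (np.float64(0.045), np.float64(-0.0174), np.float64(0.0172), np.float64(-0.0001)), (np.float64(0.055), np.float64(-0.02), np.float64(0.0206), np.float64(0.0003)), (np.float64(0.065), np.float64(-0.0197), np.float64(0.0218), np.float64(0.0011)), (np.float64(0.075), np.float64(-0.0206), np.float64(0.0223), np.float64(0.0008)), (np.float64(0.085), np.float64(-0.0202), np.float64(0.0218), np.float64(0.0008)), (np.float64(0.095), np.float64(-0.0199), np.float64(0.021), np.float64(0.0005))] x [0.003  0.0062 0.0923 0.0948]
bright in groove: [(260, 178, 91, [56.0, 5.0]), (261, 178, 114, [55.0, 2.0]), (262, 178, 165, [55.0, -1.0]), (260, 179, 104, [52.0, 6.0]), (261, 179, 124, [52.0, 3.0]), (262, 179, 161, [51.0, -0.0]), (260, 180, 133, [49.0, 6.0]), (261, 180, 159, [49.0, 4.0]), (262, 180, 164, [48.0
[... 2289 characters left out ...]
005)), (np.float64(0.025), np.float64(-0.0207), np.float64(0.0209), np.float64(0.0001)), (np.float64(0.035), np.float64(-0.0206), np.float64(0.0208), np.float64(0.0001)), (np.float64(0.045), np.float64(-0.0214), np.float64(0.0208), np.float64(-0.0003)), (np.float64(0.055), np.float64(-0.0212), np.float64(0.0207), np.float64(-0.0003)), (np.float64(0.065), np.float64(-0.0211), np.float64(0.0206), np.float64(-0.0002)), (np.float64(0.075), np.float64(-0.0209), np.float64(0.0206), np.float64(-0.0002)), (np.float64(0.085), np.float64(-0.0216), np.float64(0.0205), np.float64(-0.0005)), (np.float64(0.095), np.float64(-0.0207), np.float64(0.0205), np.float64(-0.0001))] x [0.0037 0.0047 0.0951 0.1067]
```

```bash
python3 - <<'E'
from plan import *
p,r=pose(); plan(p,r,tcp([.091,-.0012,.023]),Rs,5)
E
```

```text
5 rows dx dy dz wx wy wz
[-0.28, 0.02, 0.3, -0.001, -0.001, -0.0]
[-0.28, 0.02, 0.3, -0.001, -0.001, -0.0]
[-0.28, 0.02, 0.3, -0.001, -0.001, -0.0]
[-0.28, 0.02, 0.3, -0.001, -0.001, -0.0]
[-0.28, 0.02, 0.3, -0.001, -0.001, -0.0]
```

>>> {"fn": "arm_command", "kwargs": {
  "rows": [
    {"wx": -0.001,"wy": -0.003,"wz": 0,"dx": -0.35,"dy": 0.03,"dz": 0.3,"gripper": 40},
    {"wx": -0.001,"wy": -0.003,"wz": 0,"dx": -0.35,"dy": 0.03,"dz": 0.35,"gripper": 40},
    {"wx": 0,"wy": 0,"wz": 0,"dx": -0.35,"dy": 0.03,"dz": 0.35,"gripper": 40},
    {"wx": 0,"wy": 0,"wz": 0,"dx": -0.25,"dy": 0.01,"dz": 0.3,"gripper": 40},
    {"wx": 0,"wy": 0,"wz": 0,"dx": -0.1,"dy": 0,"dz": 0.2,"gripper": 40}
  ]
}}

```text
t: 9.72
position: [0.5273, 0.2265, 0.0733]
ee_rot: [-2.116, -1.616, -0.707]
force: [2.5, 4.7, 3.5]
opening: 0.0498
```

```bash
python3 - <<'E'
from iron import *
from pic import two
o=observe();p,r=pose();print(o["force"],o["opening"],"iron centre frog",np.round((p+r.apply(G)-O)@F,4),"rot err deg",np.degrees((Rs.inv()*r).as_rotvec()))
plan(p,r,tcp([.091,-.0012,.023]),Rs,1)
two("w2",(170,140,270,215),(220,120,310,200))
meas(pickle.load(open("side_w2.pkl","rb")),p,r,.003)
E
```

```text
[2.46817816 4.68672191 3.49869611] 0.04982327099085766 iron centre frog [ 0.0899 -0.0046  0.0252] rot err deg [-0.03451742 -0.0540409   0.05785879]
1 rows dx dy dz wx wy wz
[0.02, -0.07, 0.04, 0.001, 0.001, -0.001]
pix 480 local z plane: slope x,y (deg) [ -0.17 -12.89] z at (-.045,0): 0.0098 expect .003
 y by x-bin: [(-0.07, [0.0066, 0.0468]), (-0.06, [-0.0301, 0.0472]), (-0.045, [-0.0286, 0.0365]), (-0.03, [-0.0284, 0.0361]), (-0.015, [-0.0269, 0.0328])]
 edge x (expect -.080): [-0.1091 -0.1062 -0.0982]
 hole 12 [254.83333333 186.83333333] [[-0.0665  0.0368  0.003 ]] slot expect (-.032,0)
```

View pics/w2.png

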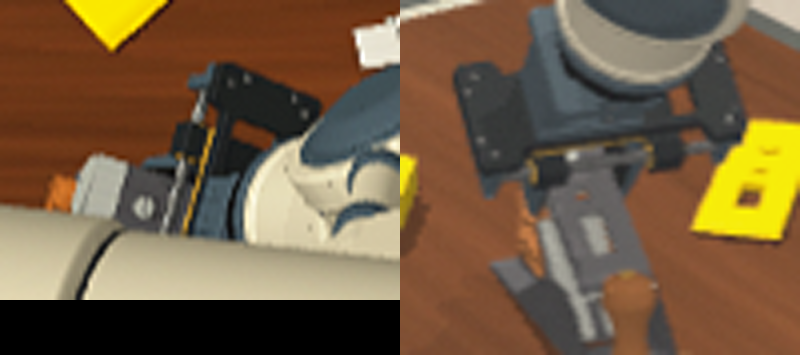

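The force changed by about 9 N, mostly along +x of the bed, and y overshot to -4.6 mm. A lower corner of the iron is probably touching a side wall. I'll back off vertically, re-measure the iron in the hand, and re-centre.

>>> {"fn": "arm_command", "kwargs": {
  "rows": [
    {"wx": 0,"wy": 0,"wz": 0,"dx": 0.1,"dy": 0,"dz": -0.15,"gripper": 40},
    {"wx": 0,"wy": 0,"wz": 0,"dx": 0.25,"dy": -0.03,"dz": -0.3,"gripper": 40},
    {"wx": 0,"wy": 0,"wz": 0,"dx": 0.25,"dy": -0.04,"dz": -0.3,"gripper": 40},
    {"wx": 0,"wy": 0,"wz": 0,"dx": 0,"dy": 0,"dz": 0,"gripper": 40},
    {"wx": 0,"wy": 0,"wz": 0,"dx": 0,"dy": 0,"dz": 0,"gripper": 40}
  ]
}}

```text
t: 10.45
position: [0.5232, 0.229, 0.1214]
ee_rot: [-2.116, -1.616, -0.705]
force: [0.0, -0.1, -3.9]
opening: 0.0495
```

```bash
cat > st.py <<'E'
from iron import *
def st(f=None):
    o=observe();p,r=pose();fo=np.array(o["force"])
    print("t",round(o["t"],2),"F frog(weight removed)",np.round(F.T@(fo-[0.2,0,-3.5]),1),"open",round(o["opening"],4),"iron frog mm",np.round(1000*((p+r.apply(G)-O)@F),1),"rot deg",np.round(np.degrees((Rs.inv()*r).as_rotvec()),2))
    if f is not None: plan(p,r,tcp(f),Rs,1)
    return p,r
E
python3 - <<'E'
from st import *
p,r=st([.091,-.0012,.023])
S=snapshot("side"); pickle.dump(S,open("side_w3.pkl","wb")); meas(S,p,r,.003)
E
```

```text
t 10.45 F frog(weight removed) [-0.3  0.2 -0.2] open 0.0495 iron frog mm [119.9  -0.   62.8] rot deg [ 0.02 -0.09  0.08]
1 rows dx dy dz wx wy wz
[-0.57, 0.02, 0.8, -0.0, 0.002, -0.001]
pix 323 local z plane: slope x,y (deg) [-9.62 -0.34] z at (-.045,0): 0.0153 expect .003
 y by x-bin: [(-0.07, [-0.0293, 0.0187]), (-0.06, [-0.029, 0.0199]), (-0.045, [-0.0297, 0.0194]), (-0.03, [-0.0282, 0.023]), (-0.015, [-0.0268, 0.0234])]
 edge x (expect -.080): [-0.07   -0.0685 -0.0673]
 hole 40 [262.35  157.575] [[-0.0259 -0.0024  0.003 ]] slot expect (-.032,0)
```

The iron has pivoted about 9.6° in the pads, edge up. I'll refit its in-hand pose and compensate with the tool.

```bash
cat > iron2.py <<'E'
from iron import *
# in-hand state: pitch DEL (rad, +ve = edge raised), GX grip x on iron, YO y offset
def frame(p,r,dl,gx=.021,yo=0.): 
    M=(r.as_matrix()*[1,-1,-1])@R.from_rotvec([0,dl,0]).as_matrix(); return p+r.apply([0,0,-.0478])-M@[gx,-yo,0],M
def fit(S,p,r,dl=.1676,v=True,lim=-.004):
    for it in range(5):
        C0,M=frame(p,r,dl); P=grid(S); L=(P-C0)@M; H=hsv(S)
        b=big((S["z_map"]>0)&(abs(L[...,1])<.033)&(L[...,0]<lim)&(L[...,0]>-.1)&(abs(L[...,2]-.003)<.012)&(H[...,1]<80)&(H[...,2]<185)); l=L[b]
        A=np.c_[l[:,:2],np.ones(len(l))]; k=np.ones(len(l),bool)
        for _ in range(4): co=np.linalg.lstsq(A[k],l[k,2],rcond=None)[0]; e=l[:,2]-A@co; k=abs(e)<.007
        if it<4: dl-=np.arctan(co[0])
    v_,u=np.nonzero(b); Q=(castplane(S,np.c_[u,v_],C0+M[:,2]*.003,M[:,2])-C0)@M
    print("pitch deg",round(np.degrees(dl),2),"slope y deg",round(np.degrees(co[1]),2),"z at -.045:",round(co@[-.045,0,1],4),"pix",b.sum())
    print(" y mid:",[(xb,round((Q[s,1].min()+Q[s,1].max())*500,1),round(np.ptp(Q[s,1])*1000,1)) for xb in(-.07,-.06,-.05,-.04,-.03,-.02,-.01) for s in[abs(Q[:,0]-xb)<.004] if s.any()],"edge x",np.round(np.percentile(Q[:,0],[0,1,3]),4))
    c=max(cv2.findContours(b.astype(np.uint8),cv2.RETR_EXTERNAL,cv2.CHAIN_APPROX_NONE)[0],key=len)
    f=np.zeros((420,560),np.uint8); cv2.fillPoly(f,[c],1); n,lb,st,ce=cv2.connectedComponentsWithStats(((f>0)&~b).astype(np.uint8))
    for i in range(1,n):
        if st[i,4]>4: print(" hole",st[i,4],np.round((castplane(S,[ce[i]],C0+M[:,2]*.003,M[:,2])-C0)@M,4))
    return dl
E
python3 - <<'E'
from iron2 import *
p,r=pose(); S=pickle.load(open("side_w3.pkl","rb")); fit(S,p,r)
S1=pickle.load(open("side_w1.pkl","rb")); print("w1 ref:"); fit(S1,np.array([.52436,.23955,.17614]),R.from_rotvec([-2.10877,-1.61222,-.71171]),0.)
E
```

```text
pitch deg 9.65 slope y deg -0.37 z at -.045: 0.0043 pix 324
 y mid: [(-0.07, np.float64(-0.2), np.float64(49.2)), (-0.06, np.float64(0.0), np.float64(50.4)), (-0.05, np.float64(-0.8), np.float64(49.5)), (-0.04, np.float64(0.3), np.float64(48.9)), (-0.03, np.float64(0.2), np.float64(50.8)), (-0.02, np.float64(0.8), np.float64(49.2)), (-0.01, np.float64(0.5), np.float64(49.4))] edge x [-0.0795 -0.0778 -0.0764]
 hole 40 [[-0.0312  0.0003  0.003 ]]
w1 ref:
pitch deg -0.93 slope y deg 1.19 z at -.045: 0.0019 pix 356
 y mid: [(-0.07, np.float64(4.4), np.float64(48.2)), (-0.06, np.float64(4.8), np.float64(48.3)), (-0.05, np.float64(5.2), np.float64(48.3)), (-0.04, np.float64(4.5), np.float64(50.5)), (-0.03, np.float64(4.5), np.float64(49.8)), (-0.02, np.float64(4.5), np.float64(50.7)), (-0.01, np.float64(3.8), np.float64(48.8))] edge x [-0.0788 -0.0781 -0.0767]
 hole 45 [[-0.0319  0.0048  0.003 ]]
```

```bash
cat > st.py <<'E'
from iron2 import *
DL=np.radians(9.65)
def rt(dl=None): dl=DL if dl is None else dl; return R.from_matrix((F@R.from_rotvec([0,-dl,0]).as_matrix())*[1,-1,-1])
def tcp2(f,dl=None):
    r=rt(dl); return O+F@(np.array(f)+[.021,0,0])-r.apply([0,0,-.0478])
def st(f=None,n=1,dl=None):
    o=observe();p,r=pose();fo=np.array(o["force"]); C0,M=frame(p,r,DL if dl is None else dl); a=F.T@M
    print("t",round(o["t"],2),"F frog",np.round(F.T@(fo-[0.1,0,-3.7]),1),"open",round(o["opening"],4),"iron frog mm",np.round(1000*((C0-O)@F),1),"rot deg",np.round(np.degrees(R.from_matrix(a).as_rotvec()),2))
    if f is not None: plan(p,r,tcp2(f,dl),rt(dl),n)
    return p,r
E
python3 - <<'E'
from st import *
st([.115,.0003,.055],2)
print(tcp2([.115,.0003,.055]))
E
```

```text
t 10.5 F frog [ 0.2  0.4 -0.3] open 0.0494 iron frog mm [1.20e+02 1.00e-01 6.61e+01] rot deg [ 0.06  9.74 -0.1 ]
2 rows dx dy dz wx wy wz
[0.03, -0.0, 0.07, -0.0, 0.085, -0.001]
[0.03, -0.0, 0.07, -0.0, 0.085, -0.001]
[0.52462302 0.23569442 0.11765933]
```

>>> {"fn": "arm_command", "kwargs": {
  "rows": [
    {"wx": 0,"wy": 0.085,"wz": -0.001,"dx": 0.03,"dy": 0,"dz": 0.07,"gripper": 40},
    {"wx": 0,"wy": 0.085,"wz": -0.001,"dx": 0.03,"dy": 0,"dz": 0.07,"gripper": 40},
    {"wx": 0,"wy": 0,"wz": 0,"dx": -0.28,"dy": 0,"dz": 0.2,"gripper": 40},
    {"wx": 0,"wy": 0,"wz": 0,"dx": -0.28,"dy": 0,"dz": 0.2,"gripper": 40},
    {"wx": 0,"wy": 0,"wz": 0,"dx": 0,"dy": 0,"dz": 0,"gripper": 40}
  ],
  "grip_force": 45
}}

```text
t: 11.12
position: [0.5232, 0.231, 0.0824]
ee_rot: [-1.996, -1.524, -0.858]
force: [-0.4, -0.1, -3.7]
opening: 0.0494
```

```bash
python3 - <<'E'
from st import *
S=snapshot("side"); pickle.dump(S,open("side_w4.pkl","wb"))
p,r=st([.091,.0003,.020]); fit(S,p,r,DL)
cv2.imwrite("pics/w4.png",cv2.resize(S["image"][120:200,220:310,::-1],(720,640)[:2] and (675,600),interpolation=cv2.INTER_CUBIC))
E
```

```text
t 11.18 F frog [ 0.4 -0.7  0. ] open 0.0492 iron frog mm [90.5  0.1 30.3] rot deg [ 0.1  -0.01 -0.06]
1 rows dx dy dz wx wy wz
[-0.03, -0.0, 0.2, -0.002, -0.0, -0.001]
pitch deg 11.05 slope y deg -0.66 z at -.045: 0.0021 pix 329
 y mid: [(-0.07, np.float64(18.2), np.float64(31.5)), (-0.06, np.float64(4.9), np.float64(58.8)), (-0.05, np.float64(0.9), np.float64(50.2)), (-0.04, np.float64(1.2), np.float64(50.4)), (-0.03, np.float64(1.4), np.float64(50.5)), (-0.02, np.float64(1.3), np.float64(49.7)), (-0.01, np.float64(1.6), np.float64(49.8))] edge x [-0.1009 -0.0946 -0.0859]
 hole 42 [[-0.0339  0.0007  0.003 ]]
```

View pics/w4.png

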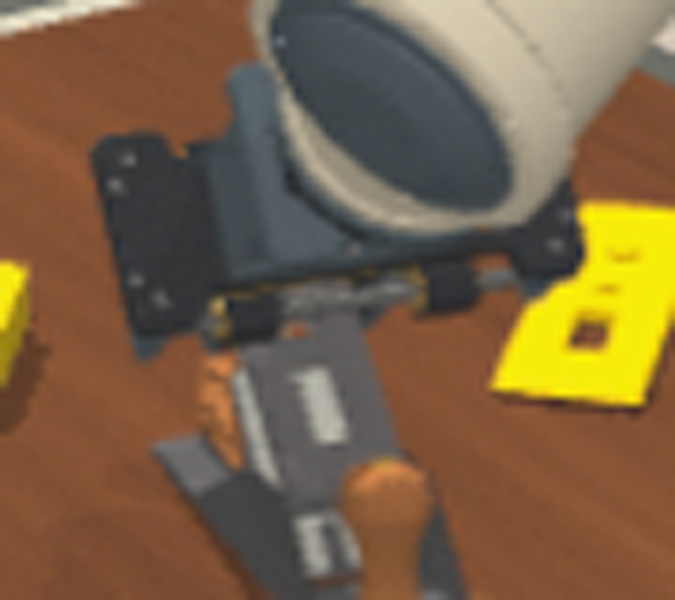

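The view shows the iron over the bed with the slot at (325,405), the bed visible through it, and the knob clear at (390,500). No contact, and y is about +0.5 mm from the bed's centre line. I'll lower along the bed's normal in small steps.

>>> {"fn": "arm_command", "kwargs": {
  "rows": [
    {"wx": -0.001,"wy": 0,"wz": 0,"dx": -0.02,"dy": 0.01,"dz": 0.1,"gripper": 40},
    {"wx": 0,"wy": 0,"wz": 0,"dx": -0.02,"dy": 0,"dz": 0.1,"gripper": 40},
    {"wx": 0,"wy": 0,"wz": 0,"dx": -0.01,"dy": 0,"dz": 0.1,"gripper": 40},
    {"wx": 0,"wy": 0,"wz": 0,"dx": 0,"dy": 0,"dz": 0,"gripper": 40},
    {"wx": 0,"wy": 0,"wz": 0,"dx": 0,"dy": 0,"dz": 0,"gripper": 40}
  ]
}}

```text
t: 11.8
position: [0.5267, 0.24, 0.0717]
ee_rot: [-1.996, -1.526, -0.861]
force: [0.2, -0.5, -3.4]
opening: 0.0496
```

```bash
python3 - <<'E'
from st import *
st([.091,0,.008])
E
```

```text
t 11.8 F frog [-0.1 -0.2  0.5] open 0.0496 iron frog mm [91.1 -0.6 15.5] rot deg [-0.02 -0.02  0.02]
1 rows dx dy dz wx wy wz
[-0.03, -0.01, 0.15, 0.0, -0.0, 0.0]
```

>>> {"fn": "arm_command", "kwargs": {
  "rows": [
    {"wx": 0,"wy": 0,"wz": 0,"dx": -0.01,"dy": -0.01,"dz": 0.05,"gripper": 40},
    {"wx": 0,"wy": 0,"wz": 0,"dx": -0.01,"dy": 0,"dz": 0.05,"gripper": 40},
    {"wx": 0,"wy": 0,"wz": 0,"dx": 0,"dy": 0,"dz": 0.02,"gripper": 40},
    {"wx": 0,"wy": 0,"wz": 0,"dx": 0,"dy": 0,"dz": 0,"gripper": 40},
    {"wx": 0,"wy": 0,"wz": 0,"dx": 0,"dy": 0,"dz": 0,"gripper": 40}
  ]
}}

```text
t: 12.42
position: [0.5272, 0.2433, 0.0664]
ee_rot: [-1.997, -1.526, -0.861]
force: [-0.8, -5.0, -5.9]
opening: 0.0496
```

```bash
python3 - <<'E'
from st import *
st([.091,0,.008])
E
```

```text
t 12.43 F frog [-5.4 -0.4  1.3] open 0.0496 iron frog mm [90.6 -0.1  9.3] rot deg [-0.03  0.03 -0.  ]
1 rows dx dy dz wx wy wz
[0.0, -0.0, 0.03, 0.001, 0.001, 0.0]
```

>>> {"fn": "arm_command", "kwargs": {
  "rows": [
    {"wx": 0,"wy": 0,"wz": 0,"dx": -0.03,"dy": 0,"dz": 0,"gripper": 40},
    {"wx": 0,"wy": 0,"wz": 0,"dx": -0.03,"dy": 0,"dz": 0,"gripper": 40},
    {"wx": 0,"wy": 0,"wz": 0,"dx": 0,"dy": 0,"dz": 0.02,"gripper": 40},
    {"wx": 0,"wy": 0,"wz": 0,"dx": 0,"dy": 0,"dz": 0.02,"gripper": 40},
    {"wx": 0,"wy": 0,"wz": 0,"dx": 0,"dy": 0,"dz": 0,"gripper": 40}
  ]
}}

```text
t: 13.05
position: [0.5271, 0.243, 0.0633]
ee_rot: [-1.996, -1.526, -0.862]
force: [-1.6, -5.1, 0.1]
opening: 0.0493
```

```bash
python3 - <<'E'
from st import *
st([.088,0,.006]); o=observe(); print(np.round(F.T@np.array(o["torque"]),2))
E
```

```text
t 13.05 F frog [-2.   0.3  6.3] open 0.0493 iron frog mm [88.4 -0.1  7. ] rot deg [-0.04 -0.02  0.01]
1 rows dx dy dz wx wy wz
[-0.01, -0.0, 0.02, 0.001, -0.0, 0.0]
[ 0.18  1.1  -0.02]
```

>>> {"fn": "arm_command", "kwargs": {
  "rows": [
    {"wx": 0,"wy": 0,"wz": 0,"dx": -0.02,"dy": 0,"dz": 0,"gripper": 40},
    {"wx": 0,"wy": 0,"wz": 0,"dx": -0.02,"dy": 0,"dz": -0.01,"gripper": 40},
    {"wx": 0,"wy": 0,"wz": 0,"dx": -0.02,"dy": 0,"dz": 0,"gripper": 40},
    {"wx": 0,"wy": 0,"wz": 0,"dx": 0,"dy": 0,"dz": 0,"gripper": 40},
    {"wx": 0,"wy": 0,"wz": 0,"dx": 0,"dy": 0,"dz": 0,"gripper": 40}
  ]
}}

```text
t: 13.68
position: [0.5265, 0.2406, 0.0614]
ee_rot: [-1.996, -1.526, -0.862]
force: [-0.4, -1.2, 1.8]
opening: 0.0493
```

```bash
python3 - <<'E'
from st import *
st([.085,0,.006]); o=observe(); print(np.round(F.T@np.array(o["torque"]),2))
E
```

```text
t 13.68 F frog [2.3 0.2 5.2] open 0.0493 iron frog mm [85.3 -0.2  6.9] rot deg [-0.04 -0.01  0.01]
1 rows dx dy dz wx wy wz
[-0.01, -0.0, 0.02, 0.001, -0.0, 0.0]
[0.04 0.51 0.02]
```

>>> {"fn": "arm_command", "kwargs": {
  "rows": [
    {"wx": 0,"wy": 0,"wz": 0,"dx": -0.02,"dy": 0,"dz": 0,"gripper": 40},
    {"wx": 0,"wy": 0,"wz": 0,"dx": -0.02,"dy": 0,"dz": 0,"gripper": 40},
    {"wx": 0,"wy": 0,"wz": 0,"dx": -0.02,"dy": 0,"dz": 0,"gripper": 40},
    {"wx": 0,"wy": 0,"wz": 0,"dx": 0,"dy": 0,"dz": 0,"gripper": 40},
    {"wx": 0,"wy": 0,"wz": 0,"dx": 0,"dy": 0,"dz": 0,"gripper": 40}
  ]
}}

```text
t: 14.3
position: [0.5258, 0.2387, 0.0591]
ee_rot: [-1.996, -1.526, -0.861]
force: [0.3, -0.1, -4.1]
opening: 0.0497
```

```bash
python3 - <<'E'
from st import *
st([.082,0,.006]); o=observe(); print(np.round(F.T@np.array(o["torque"]),2))
E
```

```text
t 14.3 F frog [-0.3 -0.2 -0.3] open 0.0497 iron frog mm [82.3 -0.   6.3] rot deg [-0.01 -0.01 -0.  ]
1 rows dx dy dz wx wy wz
[-0.01, -0.0, 0.01, 0.0, -0.0, 0.0]
[ 0.05  0.96 -0.05]
```

The force vanished at hole x ≈ 84 mm, so the pin may be under the hole. I'll lower gently here.

>>> {"fn": "arm_command", "kwargs": {
  "rows": [
    {"wx": 0,"wy": 0,"wz": 0,"dx": -0.005,"dy": 0,"dz": 0.02,"gripper": 40},
    {"wx": 0,"wy": 0,"wz": 0,"dx": -0.005,"dy": 0,"dz": 0.02,"gripper": 40},
    {"wx": 0,"wy": 0,"wz": 0,"dx": -0.005,"dy": 0,"dz": 0.02,"gripper": 40},
    {"wx": 0,"wy": 0,"wz": 0,"dx": 0,"dy": 0,"dz": 0,"gripper": 40},
    {"wx": 0,"wy": 0,"wz": 0,"dx": 0,"dy": 0,"dz": 0,"gripper": 40}
  ]
}}

```text
t: 14.92
position: [0.5263, 0.2403, 0.0567]
ee_rot: [-1.996, -1.526, -0.861]
force: [-0.4, 0.1, -3.5]
opening: 0.0494
```

```bash
python3 - <<'E'
from st import *
p,r=st([.081,0,.003]); o=observe(); print(np.round(F.T@np.array(o["torque"]),2))
S=snapshot("side"); pickle.dump(S,open("side_w5.pkl","wb")); fit(S,p,r,DL,lim=.02)
E
```

```text
t 14.93 F frog [0.1 0.5 0.2] open 0.0494 iron frog mm [82.2 -0.1  3.3] rot deg [-0.03 -0.02  0.01]
1 rows dx dy dz wx wy wz
[-0.02, -0.0, 0.0, 0.0, -0.0, 0.0]
[ 0.04  0.92 -0.06]
pitch deg 12.07 slope y deg -0.22 z at -.045: 0.0015 pix 295
 y mid: [(-0.07, np.float64(6.5), np.float64(17.6)), (-0.06, np.float64(7.7), np.float64(17.6)), (-0.05, np.float64(6.6), np.float64(24.5)), (-0.04, np.float64(-5.1), np.float64(50.2)), (-0.03, np.float64(1.0), np.float64(50.2)), (-0.02, np.float64(1.3), np.float64(50.3)), (-0.01, np.float64(0.9), np.float64(47.4))] edge x [-0.0838 -0.0807 -0.0781]
 hole 7 [[-0.0433 -0.0001  0.003 ]]
```

>>> {"fn": "arm_command", "kwargs": {
  "rows": [
    {"wx": 0,"wy": 0,"wz": 0,"dx": -0.005,"dy": 0,"dz": 0.02,"gripper": 40},
    {"wx": 0,"wy": 0,"wz": 0,"dx": -0.005,"dy": 0,"dz": 0.02,"gripper": 40},
    {"wx": 0,"wy": 0,"wz": 0,"dx": 0,"dy": 0,"dz": 0.01,"gripper": 40},
    {"wx": 0,"wy": 0,"wz": 0,"dx": 0,"dy": 0,"dz": 0,"gripper": 40},
    {"wx": 0,"wy": 0,"wz": 0,"dx": 0,"dy": 0,"dz": 0,"gripper": 40}
  ]
}}

```text
t: 15.6
position: [0.5267, 0.2411, 0.0555]
ee_rot: [-1.996, -1.526, -0.863]
force: [-11.8, -23.4, 25.2]
opening: 0.0492
```

```bash
python3 - <<'E'
from st import *
p,r=st([.081,0,.003]); o=observe(); print(np.round(F.T@np.array(o["torque"]),2))
E
```

```text
t 15.6 F frog [-3.1  5.4 38.5] open 0.0492 iron frog mm [82.2 -0.2  1.9] rot deg [-0.09 -0.05  0.01]
1 rows dx dy dz wx wy wz
[-0.02, -0.01, -0.03, 0.002, -0.001, 0.0]
[1.08 0.84 0.2 ]
```

Hard contact at z ≈ 2 mm, 4.9 mm below where it rode on the pin (expected 5), so the hole is over the pin. I'll ease the pressure, then check how flat it lies.

>>> {"fn": "arm_command", "kwargs": {
  "rows": [
    {"wx": 0,"wy": 0,"wz": 0,"dx": 0,"dy": 0,"dz": -0.02,"gripper": 40},
    {"wx": 0,"wy": 0,"wz": 0,"dx": 0,"dy": 0,"dz": 0,"gripper": 40},
    {"wx": 0,"wy": 0,"wz": 0,"dx": 0,"dy": 0,"dz": 0,"gripper": 40},
    {"wx": 0,"wy": 0,"wz": 0,"dx": 0,"dy": 0,"dz": 0,"gripper": 40},
    {"wx": 0,"wy": 0,"wz": 0,"dx": 0,"dy": 0,"dz": 0,"gripper": 40}
  ]
}}

```text
t: 16.23
position: [0.5266, 0.2409, 0.0557]
ee_rot: [-1.996, -1.526, -0.862]
force: [-4.8, -10.0, 10.9]
opening: 0.0496
```

```bash
python3 - <<'E'
from st import *
from pic import two
p,r=st(); o=observe(); print(np.round(F.T@np.array(o["torque"]),2))
two("w6",(170,140,270,215),(225,130,305,200))
for nm in("top_w6","side_w6"):
    S=pickle.load(open(nm+".pkl","rb")); P=grid(S); L=(P-O)@F; H=hsv(S)
    ok=(S["z_map"]>0)&(abs(L[...,1])<.024)&(abs(L[...,2])<.03)&(H[...,1]<80)
    for a,b in((0,.02),(.02,.035),(.035,.05),(.05,.065),(.065,.08),(.08,.095),(.12,.132),(.134,.16)):
        m=ok&(L[...,0]>a)&(L[...,0]<b)
        if m.sum()>6: print(nm,(a,b),m.sum(),"z above bed mm: median",np.round(1000*np.percentile(L[m][:,2],[25,50,75]),1))
E
```

```text
t 16.23 F frog [ 0.   2.1 18.2] open 0.0496 iron frog mm [82.1 -0.2  2.1] rot deg [-0.06 -0.04  0.02]
[0.47 0.62 0.08]
side_w6 (0, 0.02) 46 z above bed mm: median [3.5 6.8 9. ]
side_w6 (0.02, 0.035) 28 z above bed mm: median [ 5.6  8.4 10.1]
side_w6 (0.035, 0.05) 58 z above bed mm: median [4.6 6.5 9.6]
side_w6 (0.05, 0.065) 68 z above bed mm: median [1.6 5.3 7.8]
side_w6 (0.065, 0.08) 72 z above bed mm: median [3.4 5.9 7.9]
side_w6 (0.08, 0.095) 21 z above bed mm: median [1.8 6.7 7.8]
```

View pics/w6.png

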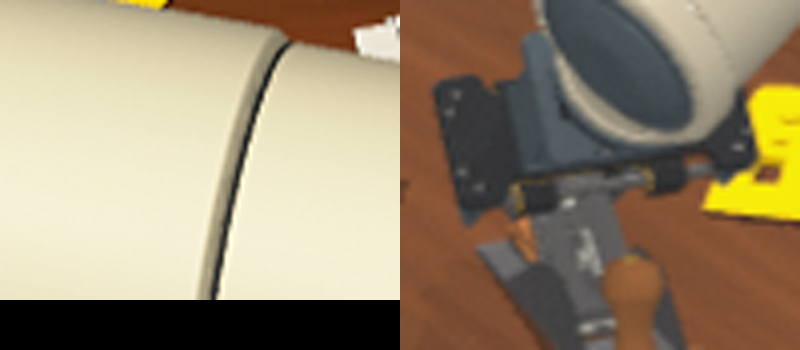

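The crop shows the iron in the bed with the screw in the slot at about (590,250), something light in the small hole at (568,203), and the edge in the mouth at (598,325). The depth gives its top face about 6 mm over the bed, perhaps slightly high towards the edge. I'll rock the edge down in small turns and feel for contact.

>>> {"fn": "arm_command", "kwargs": {
  "rows": [
    {"wx": 0,"wy": 0,"wz": 0,"dx": 0,"dy": 0,"dz": -0.005,"gripper": 40},
    {"wx": 0,"wy": 0.01,"wz": 0,"dx": 0.01,"dy": 0,"dz": 0,"gripper": 40},
    {"wx": 0,"wy": 0.01,"wz": 0,"dx": 0.01,"dy": 0,"dz": 0,"gripper": 40},
    {"wx": 0,"wy": 0,"wz": 0,"dx": 0,"dy": 0,"dz": 0,"gripper": 40},
    {"wx": 0,"wy": 0,"wz": 0,"dx": 0,"dy": 0,"dz": 0,"gripper": 40}
  ]
}}

```text
t: 16.95
position: [0.5267, 0.2414, 0.0566]
ee_rot: [-1.981, -1.515, -0.88]
force: [-4.0, -10.9, 10.1]
opening: 0.0492
```

```bash
cat >> st.py <<'E'
def grip():
    o=observe();p,r=pose();g=(p+r.apply([0,0,-.0478])-O)@F; f=F.T@(np.array(o["force"])-[.1,0,-3.7]); t=F.T@np.array(o["torque"])
    print("t",round(o["t"],2),"F",np.round(f,1),"T",np.round(t,2),"grip frog mm",np.round(g*1000,1),"tool pitch deg",round(np.degrees((Rs.inv()*r).as_rotvec()[1]),2),"open",round(o["opening"],4))
E
python3 -c "
from st import *
grip()"
```

```text
t 16.95 F [-0.9  1.1 17.9] T [ 0.53  0.65 -0.01] grip frog mm [103.1  -0.2   2.4] tool pitch deg 10.84 open 0.0492
```

>>> {"fn": "arm_command", "kwargs": {
  "rows": [
    {"wx": 0,"wy": 0.01,"wz": 0,"dx": 0.01,"dy": 0,"dz": 0,"gripper": 40},
    {"wx": 0,"wy": 0.01,"wz": 0,"dx": 0.01,"dy": 0,"dz": 0,"gripper": 40},
    {"wx": 0,"wy": 0,"wz": 0,"dx": 0,"dy": 0,"dz": 0,"gripper": 40},
    {"wx": 0,"wy": 0,"wz": 0,"dx": 0,"dy": 0,"dz": 0,"gripper": 40},
    {"wx": 0,"wy": 0,"wz": 0,"dx": 0,"dy": 0,"dz": 0,"gripper": 40}
  ]
}}

```text
t: 17.58
position: [0.5269, 0.2419, 0.0574]
ee_rot: [-1.967, -1.504, -0.897]
force: [-6.6, -14.4, 14.8]
opening: 0.0492
```

```bash
python3 -c "
from st import *
grip()"
```

```text
t 17.57 F [-1.3  2.7 24.2] T [0.76 0.84 0.1 ] grip frog mm [103.   -0.2   2.6] tool pitch deg 11.98 open 0.0492
```

>>> {"fn": "arm_command", "kwargs": {
  "rows": [
    {"wx": 0,"wy": 0.01,"wz": 0,"dx": 0.01,"dy": 0,"dz": -0.01,"gripper": 40},
    {"wx": 0,"wy": 0.01,"wz": 0,"dx": 0.01,"dy": 0,"dz": 0,"gripper": 40},
    {"wx": 0,"wy": 0,"wz": 0,"dx": 0,"dy": 0,"dz": 0,"gripper": 40},
    {"wx": 0,"wy": 0,"wz": 0,"dx": 0,"dy": 0,"dz": 0,"gripper": 40},
    {"wx": 0,"wy": 0,"wz": 0,"dx": 0,"dy": 0,"dz": 0,"gripper": 40}
  ]
}}

```text
t: 18.2
position: [0.5271, 0.2424, 0.0582]
ee_rot: [-1.952, -1.493, -0.914]
force: [-1.8, -6.7, 7.7]
opening: 0.0496
```

```bash
cat > flat.py <<'E'
from st import *
grip()
S=snapshot("side"); P=grid(S); L=(P-O)@F; H=hsv(S)
kn=(H[...,0]<20)&(H[...,1]>100); kn=cv2.dilate(kn.astype(np.uint8),np.ones((5,5)))>0
m=(S["z_map"]>0)&(abs(L[...,1])<.022)&(abs(L[...,2]-.006)<.010)&(H[...,1]<80)&(L[...,0]>.008)&(L[...,0]<.082)&~kn
m&=~((abs(L[...,1])<.009)&(L[...,0]>.028)&(L[...,0]<.07)); m=cv2.erode(m.astype(np.uint8),np.ones((2,2)))>0
l=L[m]; k=np.ones(len(l),bool); A=np.c_[l[:,:2],np.ones(len(l))]
for _ in range(4): co=np.linalg.lstsq(A[k],l[k,2],rcond=None)[0]; e=l[:,2]-A@co; k=abs(e)<.006
se=e[k].std()*np.sqrt(np.diag(np.linalg.inv(A[k].T@A[k])))
print("n",k.sum(),"slope x deg %.2f+-%.2f"%(np.degrees(co[0]),np.degrees(se[0])),"y %.2f"%np.degrees(co[1]),"z mm at x=10,50,80:",np.round([1000*(co@[x,0,1]) for x in(.01,.05,.08)],1))
E
python3 flat.py
```

```text
t 18.2 F [ 1.2  0.  13.3] T [0.31 0.94 0.01] grip frog mm [103.   -0.3   2.7] tool pitch deg 13.13 open 0.0496
n 55 slope x deg -2.05+-1.04 y -5.60 z mm at x=10,50,80: [7.9 6.4 5.4]
```

The contact load has moved from near the upper end (x ≈ 90) to about x ≈ 40 mm, so the edge end now bears too. I'll ease it down the slope onto the pin while still holding, with light pressure.

>>> {"fn": "arm_command", "kwargs": {
  "rows": [
    {"wx": 0,"wy": 0,"wz": 0,"dx": -0.02,"dy": 0,"dz": 0,"gripper": 40},
    {"wx": 0,"wy": 0,"wz": 0,"dx": -0.02,"dy": 0,"dz": 0,"gripper": 40},
    {"wx": 0,"wy": 0,"wz": 0,"dx": 0,"dy": 0,"dz": 0.01,"gripper": 40},
    {"wx": 0,"wy": 0,"wz": 0,"dx": 0,"dy": 0,"dz": 0,"gripper": 40},
    {"wx": 0,"wy": 0,"wz": 0,"dx": 0,"dy": 0,"dz": 0,"gripper": 40}
  ]
}}

```text
t: 18.88
position: [0.5271, 0.2418, 0.0575]
ee_rot: [-1.951, -1.492, -0.916]
force: [-4.7, -11.4, 23.3]
opening: 0.0493
```

```bash
python3 flat.py
```

```text
t 18.88 F [ 6.4  1.6 28.9] T [ 0.51 -0.81  0.02] grip frog mm [102.1  -0.4   2.4] tool pitch deg 13.24 open 0.0493
n 58 slope x deg 0.80+-0.98 y -1.32 z mm at x=10,50,80: [6.  6.5 7. ]
```

The load is now centred at about x = 73 mm, mid-bed, and the depth shows the top face at 6–7 mm all along, so it lies flat. Releasing gently.

>>> {"fn": "arm_command", "kwargs": {
  "rows": [
    {"wx": 0,"wy": 0,"wz": 0,"dx": 0,"dy": 0,"dz": -0.01,"gripper": 40},
    {"wx": 0,"wy": 0,"wz": 0,"dx": 0,"dy": 0,"dz": 0,"gripper": 40},
    {"wx": 0,"wy": 0,"wz": 0,"dx": 0,"dy": 0,"dz": 0,"gripper": 58},
    {"wx": 0,"wy": 0,"wz": 0,"dx": 0,"dy": 0,"dz": 0,"gripper": 58},
    {"wx": 0,"wy": 0,"wz": 0,"dx": 0,"dy": 0,"dz": 0,"gripper": 58}
  ]
}}

```text
t: 19.55
position: [0.5265, 0.2412, 0.0563]
ee_rot: [-1.952, -1.493, -0.913]
force: [-0.4, 0.9, -0.1]
opening: 0.0577
```

```bash
python3 flat.py; python3 -c "
from workcell import *
print(observe()['force'])"
```

```text
t 19.55 F [2.7 0.7 2.4] T [ 0.04  0.54 -0.06] grip frog mm [100.9  -0.    1.9] tool pitch deg 13.1 open 0.0577
n 60 slope x deg 2.88+-1.13 y 3.50 z mm at x=10,50,80: [4.1 6.1 7.6]
[-0.15130533 -0.15660536  0.1938166 ]
```

>>> {"fn": "arm_command", "kwargs": {
  "rows": [
    {"wx": 0,"wy": 0,"wz": 0,"dx": 0.02,"dy": 0,"dz": -0.1,"gripper": 58},
    {"wx": 0,"wy": 0,"wz": 0,"dx": 0.03,"dy": 0,"dz": -0.15,"gripper": 58},
    {"wx": 0,"wy": 0,"wz": 0,"dx": 0.05,"dy": 0,"dz": -0.2,"gripper": 58},
    {"wx": 0,"wy": 0,"wz": 0,"dx": 0.08,"dy": 0,"dz": -0.3,"gripper": 58},
    {"wx": 0,"wy": 0,"wz": 0,"dx": 0.2,"dy": 0,"dz": -0.4,"gripper": 58}
  ]
}}

```text
t: 20.23
position: [0.5178, 0.2096, 0.1087]
ee_rot: [-1.953, -1.492, -0.912]
force: [-0.3, -0.5, 1.2]
opening: 0.0576
```

>>> {"fn": "arm_command", "kwargs": {
  "rows": [
    {"wx": 0,"wy": 0,"wz": 0,"dx": 0.5,"dy": 0,"dz": -0.5,"gripper": 58},
    {"wx": 0,"wy": 0,"wz": 0,"dx": 0.6,"dy": 0,"dz": -0.6,"gripper": 58},
    {"wx": 0,"wy": 0,"wz": 0,"dx": 0.7,"dy": 0,"dz": -0.6,"gripper": 58},
    {"wx": 0,"wy": 0,"wz": 0,"dx": 0.7,"dy": 0,"dz": -0.6,"gripper": 58},
    {"wx": 0,"wy": 0,"wz": 0,"dx": 0.3,"dy": 0,"dz": -0.3,"gripper": 58}
  ]
}}

```text
t: 20.85
position: [0.5153, 0.2001, 0.3016]
ee_rot: [-1.954, -1.495, -0.915]
force: [0.8, -0.7, -1.1]
opening: 0.0578
```

```bash
python3 - <<'E'
from pic import *
o=observe(); print(o["t"],o["position"],o["force"])
two("end",(170,140,290,230),(225,120,325,210))
from m import *; from plan import O,F
for nm in("side_end","top_end"):
    S=pickle.load(open(nm+".pkl","rb")); P=grid(S); L=(P-O)@F; H=hsv(S)
    for a,b in((.005,.025),(.025,.045),(.045,.065),(.07,.095),(.095,.13),(.137,.158)):
        m=(S["z_map"]>0)&(abs(abs(L[...,1])-.016)<.006)&(abs(L[...,2])<.03)&(H[...,1]<80)&(L[...,0]>a)&(L[...,0]<b)
        if m.sum()>6: print(nm,(a,b),m.sum(),"z median mm %.1f"%(1000*np.median(L[m][:,2])))
E
```

```text
20.85 [0.51530256 0.20006645 0.30155698] [ 0.79825522 -0.67240054 -1.14307173]
side_end (0.005, 0.025) 12 z median mm 6.2
side_end (0.025, 0.045) 13 z median mm 6.3
side_end (0.045, 0.065) 45 z median mm 5.5
side_end (0.07, 0.095) 59 z median mm 5.6
side_end (0.095, 0.13) 86 z median mm 6.6
side_end (0.137, 0.158) 43 z median mm 4.3
top_end (0.045, 0.065) 7 z median mm 6.9
top_end (0.07, 0.095) 16 z median mm 6.9
top_end (0.095, 0.13) 66 z median mm 6.6
top_end (0.137, 0.158) 56 z median mm 4.4
```

View pics/end.png

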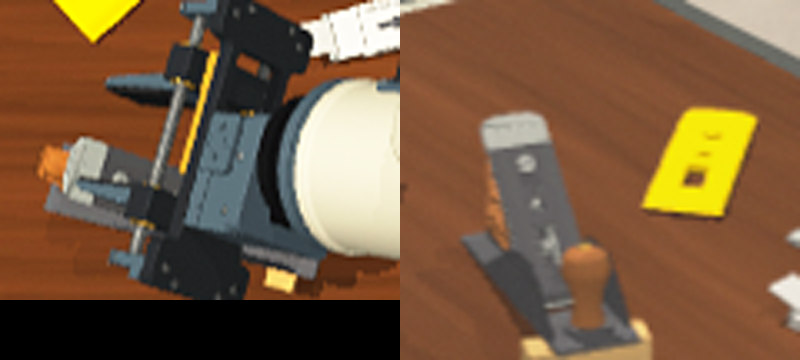

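The side view shows the iron flat in the bed: top end at (515,130), pin visible in the hole at (536,203), screw in the slot at (548,245), edge at the mouth at (557,305). The gripper is well clear. Measured heights over the bed are 5.5–6.9 mm along the body (expected 6) and 4.3 mm on the thin end (expected 3.6). Handing in.

```bash
python3 -c "
from workcell import *
print(job_done())"
```

```text
the job is handed in; nothing more can be done
None
```

The iron is back in the plane: flat on the bed, hole over the adjuster's pin, edge down in the mouth. I handed it in at about 21 s with the gripper well clear.

**How it went**
- I took the smaller grey iron off the strop and tilted it to the bed.
- I slid it down the slope under about 5–6 N until the pin dropped into the hole.
- I held it until the load was spread along the bed, let go, and backed off.

**Last checks**
- The body's top face measured 5.5–6.9 mm over the bed (6 expected), and the thin top end about 4.3 mm (3.6 expected).
- The last side view shows the pin in the hole and the screw in the slot. The iron dropped about 4.9 mm from riding on the pin to the bed (5 expected).
- I did not measure the other things on the bench again at the end; nothing was moved on purpose.

**What disagreed or went wrong**
- **Finger tips:** they sat about 31–32 mm above the reported TCP. My first close shut above the iron without holding it, so I regrasped lower.
- **First descent:** the iron overshot about 4 mm sideways and touched the plane, probably a side wall, with about 9 N. It pivoted about 10° in the grip, so I backed off and tilted the tool to match.
- **Seating contact:** the force on the iron briefly reached about 38 N square to the bed, firmer than I wanted; I eased it straight away. It never rose above about 8 N while I was feeling for the pin.
- **Slope readings:** from the side depth, with the iron in the bed they ranged from −2° to +3°, which is mostly noise. I judged flatness by the load position and the heights.

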